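# Stack and lock a filter set in its sea-transport cradle

## Task

Finish the filter set in the transport cradle: set the blue spacer down squarely on the white filter body in the pocket, then the yellow top disc on the spacer, without dropping either. Then slide the red lock grip fully home against its end stop, so that the lock bar lies over the finished stack; move the lock by its red grip only, not by the bar, and leave the glassware and the other things on the bench alone.

Things in the scene. Friction and masses are not known exactly. Their poses are not given: they have to be found in the camera images.
- pocket (a point): Centre of the pocket floor of the grey cradle fixed to the bench (base 270 x 250 x 12 mm; this point 12 mm above the bench). z up; x points from the pocket to the lock housing and canopy; y to the side where the open lock stands. Four steel posts 12 mm thick, 88 mm tall (top 10 mm tapered), at (+-28, +-28) mm: 2.6 mm play round a 62 mm disc, 44 mm gaps for fingers on the +-x and +-y sides.
- housing_top (a point): Middle of the top of the aluminium lock housing, a fixed block behind the pocket on which the lock slides: 35 mm (x) by 215 mm (y), top 90 mm above the pocket floor. Axes as the pocket frame. In that frame it spans x 75 to 110, y -40 to 175 mm. Black end stops, 18 mm high, at both ends of the track.
- canopy_edge (a point): Middle of the white front edge of the clear splash canopy (part of the cradle), underside 242 mm above the bench; 250 mm wide (y), it runs 105 mm back in +x to two posts. It overhangs the back of the grip 10 mm behind the grip's middle and leaves no room for a vertical tool there: lean the tool 25 to 45 deg, its upper end towards -x of the pocket frame. Axes as the pocket frame.
- lock_grip (a point): Middle of the red lock grip, an upright fin 24 (x of pocket frame) by 16 (y) by 58 mm tall, 92 mm in +x from the pocket centre, 140 mm above its floor; axes as the pocket frame. Under the fin is a carriage 26 x 30 mm. Pinch the fin across y; it closes along -y. It takes about 3 N plus 8 N per m/s and stays where left.
- lock_slide (a joint): Travel of the lock grip in m: 0 fully open (grip 140 mm in +y from the pocket centre), 0.140 fully home at the end stop (grip and bar at the pocket's y = 0). It starts at 0 to 0.03.
- bar_tip (a point): Free end of the steel lock bar, 96 mm long (from here in +x to the carriage), 28 mm wide, 12 mm thick, its top 28 mm below the grip's middle; this point is at mid thickness. It passes 4 mm over a properly made stack. Axes as the pocket frame. The robot must not push it (lock_slide_c2 in the rules).
- body_mid (a point): Centre of the white filter body, a disc 62 mm across and 36 mm tall, already standing loose in the pocket (its top is 36 mm above the pocket floor). z is its axis.
- spacer_mid (a point): Centre of the blue spacer, a solid disc 62 mm across and 30 mm tall with a black circle on top, about 0.12 kg, lying flat on the bench. z is its axis. Seated, its centre is 51 mm above the pocket floor.
- disc_mid (a point): Centre of the yellow top disc, a solid disc 62 mm across and 30 mm tall with a small steel spot on top, about 0.16 kg, lying flat on the bench. z is its axis. Seated, its centre is 81 mm above the pocket floor.
- flask_amber: Bystander: amber bottle, 60 mm across, 130 mm tall, standing loose; origin under its base.
- flask_clear: Bystander: clear bottle with green cap, 60 mm across, 130 mm tall, standing loose; origin under its base.
- jar: Bystander: glass jar with white cap, 60 mm across, 70 mm tall, standing loose; origin under its base.
- beaker: Bystander: white plastic cup, 70 mm across, 90 mm tall, standing loose; origin under its base.
- spatula: Bystander: spatula, 190 mm long, lying on the bench along its x.

How it is judged (in metres and radians):
On the way, in this order (a step that is already met when the one before it is completed fails the run):
1. the blue spacer sits squarely on the filter body in the pocket, released (horizontal distance between each of body_mid, spacer_mid and pocket below 0.007 m and z of body_mid in the frame of pocket between 0.014 and 0.022 m and angle between each of body_mid, spacer_mid's own z axis and vertical below 0.07 rad and z of spacer_mid in the frame of pocket between 0.047 and 0.055 m and contact force between spacer and the fingers below 0.2 N), for 0.2 s.
2. the yellow top disc sits squarely on the spacer, released (horizontal distance between each of body_mid, spacer_mid, disc_mid and pocket below 0.007 m and z of body_mid in the frame of pocket between 0.014 and 0.022 m and angle between each of body_mid, spacer_mid, disc_mid's own z axis and vertical below 0.07 rad and z of spacer_mid in the frame of pocket between 0.047 and 0.055 m and z of disc_mid in the frame of pocket between 0.077 and 0.085 m and contact force between top_disc and the fingers below 0.2 N), for 0.2 s.
3. the lock grip is at its end stop over the complete stack (horizontal distance between each of body_mid, spacer_mid, disc_mid and pocket below 0.007 m and z of body_mid in the frame of pocket between 0.014 and 0.022 m and angle between each of body_mid, spacer_mid, disc_mid's own z axis and vertical below 0.07 rad and z of spacer_mid in the frame of pocket between 0.047 and 0.055 m and z of disc_mid in the frame of pocket between 0.077 and 0.085 m and value of joint lock_slide above 0.135 m), for 0.2 s.
At the end, for the whole second after the job is handed in: Body, spacer and top disc are stacked in that order in the pocket, each within 7 mm of the pocket axis, within 4 mm of its seated height and tilted less than 4 deg; the lock grip is within 5 mm of its end stop; everything is at rest (all of step 3 and linear speed of each of spacer, top_disc below 0.02 m/s and velocity of joint lock_slide below 0.01 m/s); the robot touches nothing.
It fails at once if the spacer is dropped (falls free faster than 0.55 m/s, about 15 mm) (linear speed of spacer above 0.55 m/s and contact force between spacer and anything else below 0.05 N and contact force between spacer and the fingers below 0.05 N).
It fails at once if the top disc is dropped (falls free faster than 0.55 m/s, about 15 mm) (linear speed of top_disc above 0.55 m/s and contact force between top_disc and anything else below 0.05 N and contact force between top_disc and the fingers below 0.05 N).
It fails at once if the robot pushes on the lock bar (over 2 N) (contact force between lock_slide_c2 and the fingers above 2 N or contact force between lock_slide_c2 and the arm above 2 N).
It fails at once if a bystander is moved more than 30 mm (distance of any of flask_amber, flask_clear, jar, beaker, spatula from where it was at the start of the episode above 0.03 m).
It also fails if it takes over 72 s, if anything falls off the work surface, if the arm or the gripper's body presses on something with over 40 N, if the wrist force passes 120 N, or if a joint passes its speed limit or range.

## Robot

A 7-joint arm with a two-finger parallel gripper is mounted at the origin on the work surface. World frame = base frame: x ahead of the robot, y to its left, z up, the work surface at z = 0. Lengths are in mm, angles in rad, forces in N, time in s.
With the tool pointing down it reaches from about 425 to 825 mm from the base axis. Payload 3.6 kg.
Tool frame: the origin (TCP) lies at the very end of the fingers, on their centre line; the grasp point (between the pads) lies 19 mm behind it; z points along the fingers, y is the direction in which the jaws open and shut (so a half turn about z gives the same grasp; the last joint's range is limited). The gripper opens to 85 mm and grips with 20 to 120 N. Pads are 22 mm wide; open, the fingers measure 114 mm over their backs; the gripper's body (76 mm by 85 mm) begins 54 mm behind the grasp point. The pads swing forward as they close: fully open they stand 13 mm farther back than shut.
Start: joints at [-1.244, 0.615, -0.013, 1.423, 0.008, 1.103, -0.04], TCP at [225.166, 609.721, 194.397] pointing down, gripper open.
Joint ranges: [-3.12, 3.12], [-0.3, 2.06], [-1.34, 1.32], [0.26, 2.42], [-1.36, 4.5], [0.01, 1.98], [-2.84, 2.84]. Speed limits (rad/s): [2.79, 2.79, 3.14, 3.14, 3.14, 3.14, 3.14].

## Interface

Orientations are given as a unit quaternion [x, y, z, w].
In Python, from workcell import bot, cams, job, spotter gives the robot as it stands. The module is installed in compiled form; this text tells all that it offers.
- The arm moves only by the tool play_rows, never from a script. Its argument "increments" is a list that holds one entry, the list of rows, each a list of 7 numbers: the finger opening in mm, from 0 to 85.4, then the shift along the tool's x, y, z in mm, then the turn, a rotation vector about the tool's x, y, z in degrees. A call has exactly 8 rows; each row is the pose to reach, as a shift and turn from the pose commanded when the call began, along the tool's axes at that moment; what a row does not reach only later rows make up. A row lasts 1/10 s, in which the tool goes at most 50 mm and 8.59 degrees, less where a joint would pass 70% of its speed; a pose out of reach is approached as far as the arm can. A call with a gripper value outside its range is refused whole. The fingers move at their own pace and stop on an object; "squeeze" is the grip in N (left out, the last holds). Time passes only in rows, so rows that repeat a pose let the fingers close, or fill a call up. It gives the time, the measured TCP pose, the force and the opening at its end, in the units of the state.
- bot.sense(): the state, without advancing time (a new reading comes with each control period).
- cams.capture(name): name is "side" or "top" or "wrist"; returns a dict with "img" (384x512x3 uint8, blue, green, red), "intrinsics" (3x3 intrinsics, pixels), "T" (4x4, takes a point from camera to world coordinates); the wrist camera has in their place "hand_eye" (4x4, takes a point from camera to tool coordinates, whose origin is the TCP and whose axes are the flange's). Camera axes: x right, y down, z forward; pixel columns grow to the right and rows downward; lengths in mm; the calibration is good to about 2 mm. A picture is of the moment at which its call begins: read the wrist's pose just before it. There is no depth.
- job.hand_in(): hands the job in, once; it reports no verdict.
Trained networks look in the newest picture that a camera, given by its name, has taken for a name from the list of things; names that differ only in an ending like _2 or _b are one class to them, and where a whole thing is asked for, a point or a joint stands for the part that bears it (a point fixed in the world has none). Each returns a list of dicts, best first, with "score" (0 to 1); they miss things now and then, are a little off and sometimes report something else, mostly with a low value. They report only what shows in the picture. A call takes as long as a camera call.
- spotter.recognise(camera, name): "pixel" ([column, row] in pixels, amid what is visible of it).
The state is a dict: "time": time; "qpos": joint angles; "dq": joint speeds; "tau": joint torques, N m; "eef_pos": TCP position; "tcp_rot": TCP orientation; "wrist_force": force on the tool from outside, world axes, zero at the start; "ft_torque": the same for the moment, N m; "gripper_width": finger opening in mm.
Only numpy, scipy, OpenCV 4.12 (cv2) and the standard library are available. Lean on these libraries where they do the work, as an engineer would, in place of code of your own. Each camera call takes 0.05 s, during which the arm holds its last target.

## Working session

There is one attempt and no reset: what is moved stays moved. The work goes in short steps, Python scripts to look and compute and a tool call to move; the robot and the scene stay as the last step left them, time stands still between calls to the robot, and variables do not carry over. Pictures are saved under pics/ and viewed, and the job is handed in when it is done.

Besides the shell and the picture viewer there is one more tool, called after "Emit:" as a command line: name --argument value ..., lists and objects as JSON in quotes. play_rows: Moves the arm, as the interface text tells. Its arguments: {"type":"object","properties":{"increments":{"type":"array"},"squeeze":{"type":"number"}},"required":["increments"]}

```bash
mkdir -p pics; ls; cat > h.py <<'E'
import numpy as np, cv2
from workcell import bot, cams, job, spotter
from scipy.spatial.transform import Rotation as R
def ray(c,px):
    K=np.array(c["intrinsics"]);T=np.array(c["T"])
    d=np.linalg.inv(K)@np.array([px[0],px[1],1.]);d=T[:3,:3]@d
    return T[:3,3],d
def atz(c,px,z):
    o,d=ray(c,px);return o+d*(z-o[2])/d[2]
def proj(c,p):
    K=np.array(c["intrinsics"]);T=np.linalg.inv(np.array(c["T"]))
    q=K@(T[:3,:3]@np.array(p)+T[:3,3]);return q[:2]/q[2]
def wrist():
    s=bot.sense();c=cams.capture("wrist")
    P=np.eye(4);P[:3,:3]=R.from_quat(s["tcp_rot"]).as_matrix();P[:3,3]=s["eef_pos"]
    c["T"]=P@np.array(c["hand_eye"]);return c
def tri(c1,p1,c2,p2):
    o1,d1=ray(c1,p1);o2,d2=ray(c2,p2);d1/=np.linalg.norm(d1);d2/=np.linalg.norm(d2)
    A=np.stack([d1,-d2],1);t=np.linalg.lstsq(A,o2-o1,rcond=None)[0]
    a=o1+d1*t[0];b=o2+d2*t[1];return (a+b)/2,np.linalg.norm(a-b)
E
python3 - <<'E'
from h import *
np.set_printoptions(precision=3,suppress=True)
s=bot.sense();print(s)
for n in ["side","top","wrist"]:
    c=wrist() if n=="wrist" else cams.capture(n)
    cv2.imwrite(f"pics/{n}0.png",c["img"]);print(n,np.array(c["intrinsics"]).tolist(),np.array(c["T"]))
    for o in ["pocket","housing_top","canopy_edge","lock_grip","bar_tip","body_mid","spacer_mid","disc_mid","flask_amber","flask_clear","jar","beaker","spatula"]:
        try:print(o,[(np.round(r["pixel"],1).tolist(),round(r["score"],2)) for r in spotter.recognise(n,o)[:3]])
        except Exception as e:print(o,e)
E
```

```text
pics
{'time': 0.0, 'qpos': array([-1.243,  0.616, -0.013,  1.425,  0.008,  1.103, -0.04 ]), 'dq': array([-0.   ,  0.001, -0.002,  0.   ,  0.001,  0.   ,  0.001]), 'tau': array([ -0.   , -46.922,   0.259, -17.104,   0.01 ,   0.01 ,  -0.   ]), 'eef_pos': array([224.88 , 608.915, 193.226]), 'tcp_rot': array([ 0.176,  0.984, -0.001, -0.   ]), 'wrist_force': array([0.694, 0.23 , 0.162]), 'ft_torque': array([-0.019,  0.022, -0.015]), 'gripper_width': 85.2126776663868}
side [[366.281620347438, 0.0, 256.0013089615225], [0.0, 366.281620347438, 194.39832490030705], [0.0, 0.0, 1.0]] [[   0.76    -0.364    0.538  -49.213]
 [  -0.649   -0.405    0.644 -772.271]
 [  -0.016   -0.838   -0.545  824.521]
 [   0.       0.       0.       1.   ]]
pocket [([256.4, 223.5], 0.97), ([176.3, 198.4], 0.5)]
housing_top [([255.6, 225.4], 0.74), ([238.2, 207.2], 0.61)]
canopy_edge [([256.1, 227.4], 0.95), ([335.4, 257.0], 0.19)]
lock_grip [([237.2, 201.4], 0.69)]
bar_tip [([238.6, 209.0], 0.6), ([306.7, 296.3], 0.57)]
body_mid [([254.4, 252.5], 0.78)]
spacer_mid [([190.0, 200.5], 0.54)]
disc_mid [([306.0, 297.2],
[... 772 characters left out ...]
88.7], 0.3)]
disc_mid [([358.2, 216.2], 0.9), ([393.3, 186.1], 0.68), ([244.0, 208.4], 0.57)]
flask_amber []
flask_clear [([176.3, 158.4], 0.84)]
jar [([392.3, 185.8], 0.87), ([290.9, 216.8], 0.68)]
beaker [([260.7, 183.6], 0.72)]
spatula [([125.0, 216.3], 0.77)]
wrist [[322.0308652144502, 0.0, 258.91952611760166], [0.0, 322.0308652144502, 190.999044991417], [0.0, 0.0, 1.0]] [[  0.347   0.888   0.302 148.231]
 [  0.938  -0.328  -0.112 638.777]
 [ -0.      0.322  -0.947 373.374]
 [  0.      0.      0.      1.   ]]
pocket []
housing_top []
canopy_edge []
lock_grip []
bar_tip []
body_mid []
spacer_mid []
disc_mid []
flask_amber []
flask_clear []
jar []
beaker []
spatula [([198.4, 336.1], 0.88)]
```

```bash
python3 - <<'E'
import cv2
for n,(x0,x1,y0,y1) in {"side":(120,420,110,335),"top":(100,430,110,290)}.items():
    i=cv2.imread(f"pics/{n}0.png")[y0:y1,x0:x1]
    s=800/(x1-x0)
    cv2.imwrite(f"pics/{n}0z.png",cv2.resize(i,None,fx=s,fy=s,interpolation=cv2.INTER_CUBIC)[:600])
E
```

```text
(no output)
```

View pics/side0z.png

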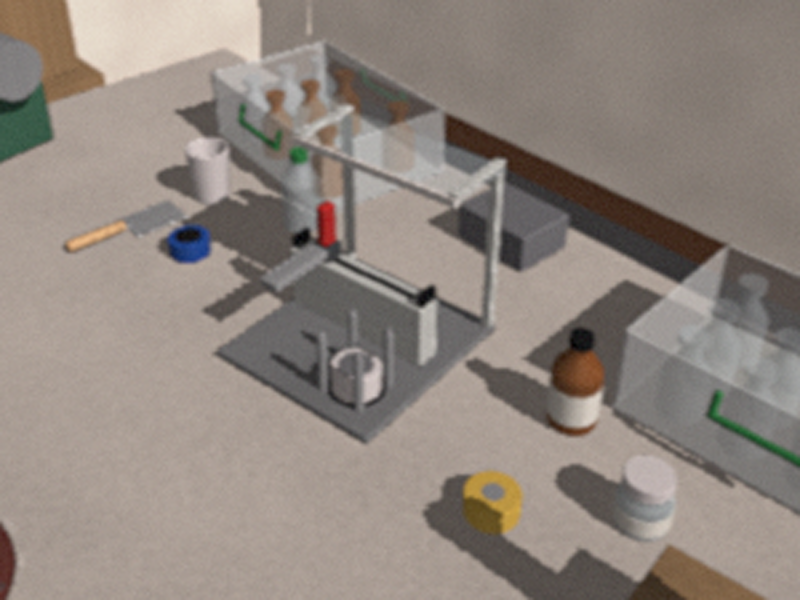

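View pics/top0z.png

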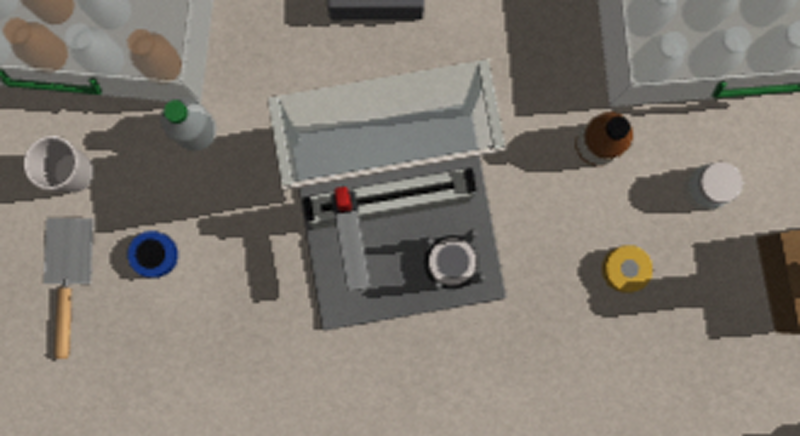

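View pics/wrist0.png

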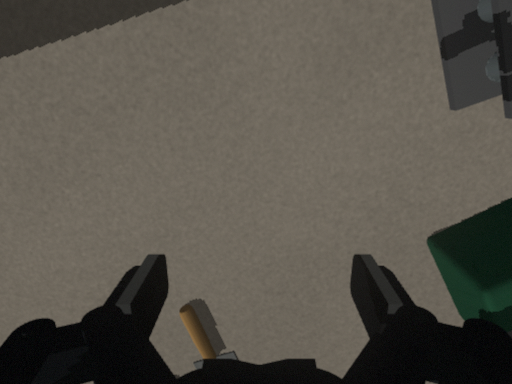

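```bash
python3 - <<'E'
from h import *
np.set_printoptions(precision=1,suppress=True)
a=cams.capture("top");b=cams.capture("side")
def blob(img,lo,hi,box):
    x0,y0,x1,y1=box;h=cv2.cvtColor(img,cv2.COLOR_BGR2HSV)[y0:y1,x0:x1]
    m=cv2.inRange(h,lo,hi);n,l,st,ce=cv2.connectedComponentsWithStats(m)
    k=1+np.argmax(st[1:,4]);return ce[k]+[x0,y0],st[k]+[x0,y0,0,0,0]
def hull(img,lo,hi,box):
    x0,y0,x1,y1=box;h=cv2.cvtColor(img,cv2.COLOR_BGR2HSV)[y0:y1,x0:x1]
    m=cv2.inRange(h,lo,hi)
    cs=max(cv2.findContours(m,0,2)[0],key=cv2.contourArea);cs=cv2.convexHull(cs)
    return cv2.minEnclosingCircle(cs),[x0,y0]
B=((105,120,40),(130,255,255));Y=((18,120,60),(35,255,255));Rd=((0,150,80),(8,255,255))
for nm,col,tb,sb in [("spacer",B,(130,190,200,240),(170,180,210,220)),("disc",Y,(330,190,390,240),(285,275,330,320)),("grip",Rd,(225,180,260,220),(230,175,260,210))]:
    t=blob(a["img"],*col,tb);s=blob(b["img"],*col,sb)
    print(nm,t,s,atz(a,t[0],30),tri(a,t[0],b,s[0]))
for nm,t,s,z in [("spacer",(162.7,214.8),(190.9,198.5),30),("disc",(359.5,220.6),(304.5,294.5),30),("body",(286.5,217.3),(253.5,245.7),48),("griptop",(241,190.9),(242.6,188),181)]:
    print(nm,atz(a,t,z),atz(b,s,z),tri(a,t,b,s))
for p in [(321,328),(503,298)]:
    print("corner",atz(a,(100+p[0]/2.424,110+p[1]/2.424),12))
for p in [(220,352),(368,438),(492,328)]:
    print("corner side",atz(b,(120+p[0]/2.667,110+p[1]/2.667),12))
for n,p,z in [("canopy L",(290,187),254),("canopy R",(503,148),254),("hstopL",(308,208),120),("hstopR",(470,180),120),("amber",(605,140),130),("clear",(177,112),130),("jar",(719,182),70),("beaker",(50,160),90)]:
    print(n,atz(a,(100+p[0]/2.424,110+p[1]/2.424),z))
i=a["img"][170:250,210:320];cv2.imwrite("pics/t1.png",cv2.resize(i,None,fx=7,fy=7,interpolation=cv2.INTER_CUBIC))
i=b["img"][165:280,195:310];cv2.imwrite("pics/s1.png",cv2.resize(i,None,fx=5,fy=5,interpolation=cv2.INTER_CUBIC))
E
```

```text
spacer (array([162.8, 214.7]), array([153, 206,  20,  18, 197])) (array([190.5, 201.5]), array([183, 195,  15,  13, 142])) [524.1 319.6  30. ] (array([525.7, 324. ,  11.2]), np.float64(1.33787414850882))
disc (array([358.3, 220.5]), array([348, 211,  21,  20, 277])) (array([304. , 298.3]), array([294, 287,  22,  23, 365])) [ 503.3 -307.3   30. ] (array([ 504.4, -312.3,   10.8]), np.float64(0.7355859758903853))
grip (array([241.3, 191. ]), array([238, 187,   7,   9,  45])) (array([242.1, 193.9]), array([240, 186,   6,  16,  77])) [599.9  66.3  30. ] (array([585.5,  60.4, 148.6]), np.float64(0.7701368190699699))
spacer [523.9 319.7  30. ] [525.3 315.3  30. ] (array([525.5, 319.4,  27.8]), np.float64(3.5394250308194897))
disc [ 503.  -311.2   30. ] [ 502.6 -314.8   30. ] (array([ 503.9, -312.6,   27. ]), np.float64(1.812682601698775))
body [513.5 -77.5  48. ] [515.7 -78.8  48. ] (array([514.5, -78.3,  48.1]), np.float64(2.5008251063881146))
griptop [582.2  59.4 181. ] [578.4  47.5 181. ] (array([584.7,  58.8, 172.8]), np.float64(3.7064807852555846))
corner [425.4  95.8  12. ]
corner [ 464.5 -147.1   12. ]
corner side [424.1  83.3  12. ]
corner side [ 467.3 -156.1   12. ]
corner side [ 718.4 -113.6   12. ]
canopy L [583.8 112.5 254. ]
canopy R [ 625.8 -121.5  254. ]
hstopL [574.9 104.4 120. ]
hstopR [608.8 -96.2 120. ]
amber [ 656.2 -261.7  130. ]
clear [694.5 267.1 130. ]
jar [ 611.4 -419.7   70. ]
beaker [641.4 438.5  90. ]
```

View pics/t1.png

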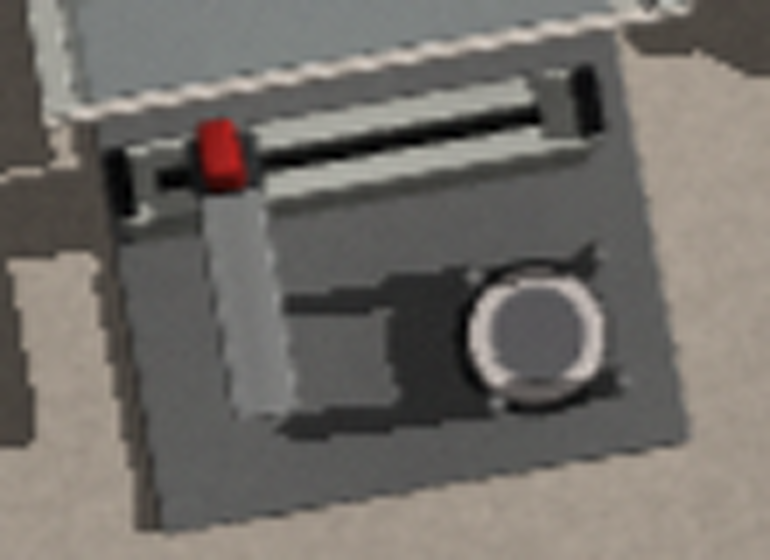

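View pics/s1.png

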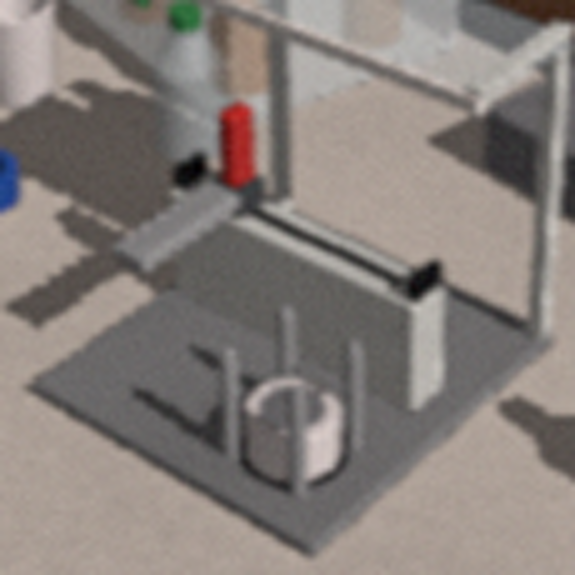

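```bash
cat >> h.py <<'E'
def plan(pos=None,jaw=None,lean=0.,q=None,leandir=None):
    """shift (mm) and rotvec (deg) in tool axes from measured pose. jaw: angle deg of tool y in world; tool vertical"""
    s=bot.sense();M=R.from_quat(s["tcp_rot"])
    T=M
    if jaw is not None:
        best=None
        for k in (0,180):
            a=np.radians(jaw+k);y=np.array([np.cos(a),np.sin(a),0]);z=np.array([0,0,-1.])
            if lean:
                l=np.radians(leandir);z=np.cos(np.radians(lean))*z+np.sin(np.radians(lean))*np.array([np.cos(l),np.sin(l),0]);
            x=np.cross(y,z);x/=np.linalg.norm(x);y=np.cross(z,x)
            C=R.from_matrix(np.stack([x,y,z],1));rv=(M.inv()*C).as_rotvec(degrees=True)
            if best is None or np.linalg.norm(rv)<np.linalg.norm(best):best=rv
    else: best=np.zeros(3)
    d=M.inv().apply(np.array(pos)-s["eef_pos"]) if pos is not None else np.zeros(3)
    print("shift",d.round(1),"rot",best.round(1),"t",round(s["time"],2),"pos",s["eef_pos"].round(1),"F",s["wrist_force"].round(1),"w",round(s["gripper_width"],1),"q",s["qpos"].round(2))
E
python3 - <<'E'
from h import *
np.set_printoptions(precision=1,suppress=True)
plan([525,320,150],9.6)
a=cams.capture("top")
P=[]
for p in [(474,272),(593,250),(497,403),(622,381)]:
    w=atz(a,(210+p[0]/7,170+p[1]/7),100);P.append(w);print(w)
print(np.mean(P,0))
E
```

```text
shift [-381.6 -167.9   44.4] rot [-0.  -0.  60.1] t 2.2 pos [225.2 609.7 194.4] F [-0.  -0.7 -0.3] w 85.3 q [-1.2  0.6 -0.   1.4  0.   1.1 -0. ]
[536.5 -47.9 100. ]
[545.9 -99.5 100. ]
[479.9 -57.3 100. ]
[ 489.2 -111.2  100. ]
[512.9 -78.9 100. ]
```

Emit:
play_rows --increments '[[[85, -45, -20, 5, 0, 0, 7.5], [85, -90, -40, 11, 0, 0, 15], [85, -135, -60, 16, 0, 0, 22.5], [85, -180, -80, 22, 0, 0, 30], [85, -225, -100, 27, 0, 0, 37.5], [85, -270, -120, 32, 0, 0, 45], [85, -315, -140, 38, 0, 0, 52.5], [85, -360, -158, 44, 0, 0, 60]]]'

```text
time: 3.05
eef_pos: [509.4, 335.3, 150.6]
tcp_rot: [0.647, 0.763, 0.0, -0.0]
wrist_force: [0.0, 0.2, 0.4]
gripper_width: 85.1
```

```bash
python3 - <<'E'
from h import *
plan([525,320,150],9.6)
c=wrist();cv2.imwrite("pics/w1.png",c["img"])
E
```

```text
shift [-17.7  12.8   0.6] rot [ 0.  -0.  -0.2] t 3.05 pos [509.4 335.3 150.6] F [0.  0.2 0.4] w 85.1 q [-0.78  0.61  0.27  1.61 -0.19  0.95 -0.28]
```

View pics/w1.png

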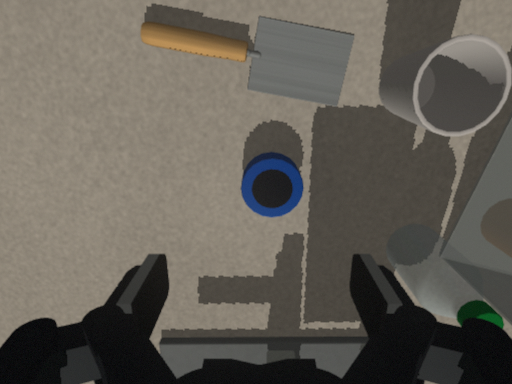

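```bash
python3 - <<'E'
from h import *
np.set_printoptions(precision=1,suppress=True)
c=wrist();h=cv2.cvtColor(c["img"],cv2.COLOR_BGR2HSV)
m=cv2.inRange(h,(105,120,40),(130,255,255));m[:,:220]=0;m[:140]=0;m[230:]=0;m[:,330:]=0
cs=max(cv2.findContours(m,0,2)[0],key=cv2.contourArea);print(cv2.boundingRect(cs))
g=c["img"].max(2)[160:215,245:300];d=(g<50).astype(np.uint8);n,l,st,ce=cv2.connectedComponentsWithStats(d)
k=1+np.argmax(st[1:,4]);p=ce[k]+[245,160];print(p,st[k]);w=atz(c,p,30);print(w)
plan([w[0],w[1],3],9.6)
E
```

```text
(234, 140, 63, 65)
[264.8 176.1] [   0    0   40   35 1165]
[525.7 321.   30. ]
shift [ -6.7   9.2 147.2] rot [ 0.2  0.4 -0.8] t 3.15 pos [514.9 327.2 150.1] F [-0.8 -0.5 -0.2] w 84.7 q [-0.8  0.6  0.3  1.6 -0.2  0.9 -0.3]
```

Emit:
play_rows --increments '[[[85, -3, 4, 10, 0, 0, 0], [85, -5, 8, 20, 0, 0, 0], [85, -5, 8, 30, 0, 0, 0], [85, -5, 8, 40, 0, 0, 0], [85, -5, 8, 50, 0, 0, 0], [85, -5, 8, 50, 0, 0, 0], [85, -5, 8, 50, 0, 0, 0], [85, -5, 8, 50, 0, 0, 0]]]'

```text
time: 3.95
eef_pos: [517.2, 333.5, 100.9]
tcp_rot: [0.645, 0.765, 0.001, 0.0]
wrist_force: [1.0, -0.8, -0.0]
gripper_width: 85.2
```

```bash
cat >> h.py <<'E'
def darkc(c,guess,r,z):
    x,y=int(guess[0]),int(guess[1]);x0,y0=x-r,y-r
    g=c["img"].max(2)[y0:y+r,x0:x+r];d=(g<60).astype(np.uint8);n,l,st,ce=cv2.connectedComponentsWithStats(d)
    k=1+np.argmax(st[1:,4]);p=ce[k]+[x0,y0];print("dark",p,st[k]);return atz(c,p,z)
E
python3 - <<'E'
from h import *
np.set_printoptions(precision=1,suppress=True)
c=wrist();cv2.imwrite("pics/w2.png",c["img"])
h=cv2.cvtColor(c["img"],cv2.COLOR_BGR2HSV)
m=cv2.inRange(h,(105,120,40),(130,255,255));n,l,st,ce=cv2.connectedComponentsWithStats(m);k=1+np.argmax(st[1:,4]);print(ce[k],st[k])
w=darkc(c,ce[k],28,30);print(w)
plan([w[0],w[1],3],9.6)
E
```

```text
[265.  195.7] [ 229  161   73   76 2645]
dark [265.2 202.8] [   6   15   47   41 1586]
[525.5 322.4  30. ]
shift [-12.3   6.1  98. ] rot [ 0.1 -0.   0.1] t 4.0 pos [517.3 333.5 101. ] F [0.3 0.7 0.7] w 85.2 q [-0.8  0.7  0.2  1.6 -0.2  0.8 -0.2]
```

View pics/w2.png

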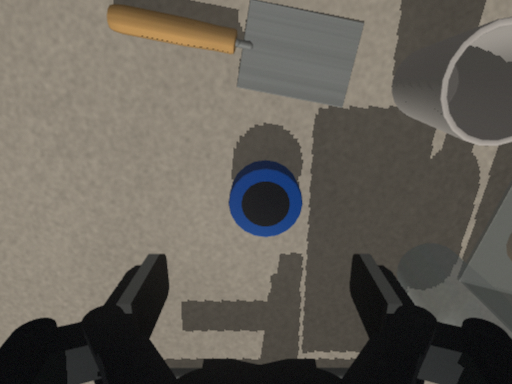

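```bash
python3 - <<'E'
from h import *
np.set_printoptions(precision=1,suppress=True)
c=cams.capture("wrist");H=np.array(c["hand_eye"]);K=np.array(c["intrinsics"]);print(H)
Hi=np.linalg.inv(H)
for x in (-11,0,11):
  for z in (-32,-13,0):
    o=[]
    for y in (-42.6,42.6):
        q=K@(Hi@[x,y,z,1])[:3];o+=list(q[:2]/q[2])
    print(x,z,np.array(o))
E
```

```text
[[  -0.    -0.9   -0.3   83.2]
 [   1.    -0.    -0.     1.1]
 [   0.    -0.3    0.9 -179. ]
 [   0.     0.     0.     1. ]]
-11 -32 [176.1 270.3 337.9 270.3]
-11 -13 [184.  252.2 330.4 252.1]
-11 0 [188.6 241.6 326.  241.6]
0 -32 [174.3 251.8 339.6 251.7]
0 -13 [182.6 235.1 331.7 235.1]
0 0 [187.4 225.5 327.2 225.4]
11 -32 [172.4 232.5 341.4 232.4]
11 -13 [181.1 217.4 333.2 217.4]
11 0 [186.  208.7 328.4 208.7]
```

Emit:
play_rows --increments '[[[85, -6, 3, 10, 0, 0, 0], [85, -12, 6, 20, 0, 0, 0], [85, -12, 6, 30, 0, 0, 0], [85, -12, 6, 45, 0, 0, 0], [85, -12, 6, 60, 0, 0, 0], [85, -12, 6, 75, 0, 0, 0], [85, -12, 6, 88, 0, 0, 0], [85, -12, 6, 88, 0, 0, 0]]]'

```text
time: 4.85
eef_pos: [523.1, 321.5, 9.8]
tcp_rot: [0.645, 0.765, -0.002, -0.001]
wrist_force: [-0.3, -0.1, -0.6]
gripper_width: 85.0
```

```bash
cat >> h.py <<'E'
def crop(n,x0,y0,x1,y1,f,name):
    c=cams.capture(n);cv2.imwrite("pics/"+name,cv2.resize(c["img"][y0:y1,x0:x1],None,fx=f,fy=f,interpolation=cv2.INTER_CUBIC));return c
E
python3 - <<'E'
from h import *
plan([525.5,322.4,3],9.6)
crop("side",140,130,240,230,6,"s2.png")
c=wrist();cv2.imwrite("pics/w3.png",c["img"])
E
```

```text
shift [0.5 2.6 6.8] rot [-0.3  0.1  0.1] t 4.85 pos [523.1 321.5   9.8] F [-0.3 -0.1 -0.6] w 85.0 q [-0.71  0.79  0.21  1.71 -0.24  0.68 -0.2 ]
```

View pics/s2.png

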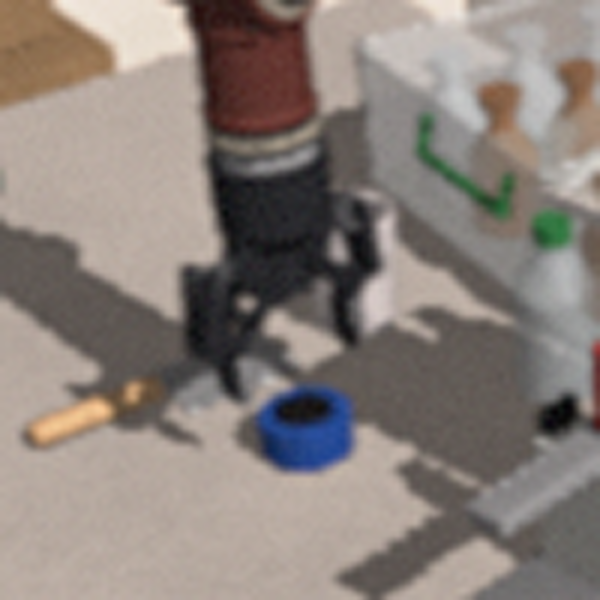

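View pics/w3.png

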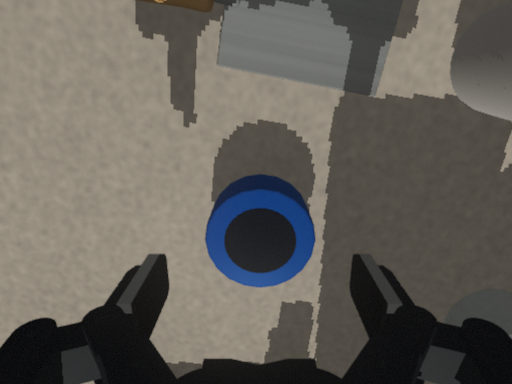

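```bash
python3 - <<'E'
from h import *
np.set_printoptions(precision=1,suppress=True)
c=cams.capture("side")
for z in (0,10,20,30,45,60):
    a=atz(c,(140+237/6,130+395/6),z);b=atz(c,(140+347/6,130+342/6),z);print(z,a,b,np.linalg.norm(a-b),(a+b)/2)
for y in(-42,42):
  for z in (10,25,45):
    ax=np.array([np.cos(.1676),np.sin(.1676),0]);p=np.array([523.1,321.5,z])+y*ax
    print(y,z,(proj(c,p)-[140,130])*6)
crop("top",130,170,230,250,7,"t2.png")
crop("side",140,130,240,230,6,"s3.png")
plan()
E
```

```text
0 [522.4 405.1   0. ] [617.1 412.9   0. ] 94.99120546866126 [569.8 409.    0. ]
10 [515.5 390.8  10. ] [609.  398.6  10. ] 93.83912824003366 [562.3 394.7  10. ]
20 [508.6 376.5  20. ] [600.9 384.2  20. ] 92.68705101140618 [554.8 380.4  20. ]
30 [501.6 362.3  30. ] [592.9 369.8  30. ] 91.53497378277855 [547.2 366.   30. ]
45 [491.2 340.9  45. ] [580.7 348.2  45. ] 89.80685793983731 [536.  344.5  45. ]
60 [480.8 319.4  60. ] [568.6 326.7  60. ] 88.07874209689597 [524.7 323.1  60. ]
-42 10 [252.1 462. ]
-42 25 [249.1 442.9]
-42 45 [245.2 417.2]
42 10 [348.  406.1]
42 25 [345.7 387.4]
42 45 [342.6 362.2]
shift [0. 0. 0.] rot [0. 0. 0.] t 5.1 pos [525.5 322.8  13.2] F [-0.  -0.1 -0.4] w 85.5 q [-0.7  0.8  0.2  1.7 -0.2  0.7 -0.2]
```

View pics/t2.png

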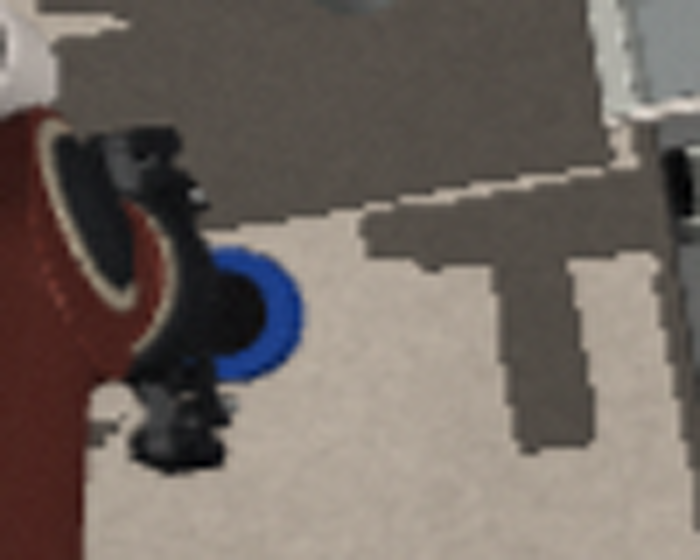

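View pics/s3.png

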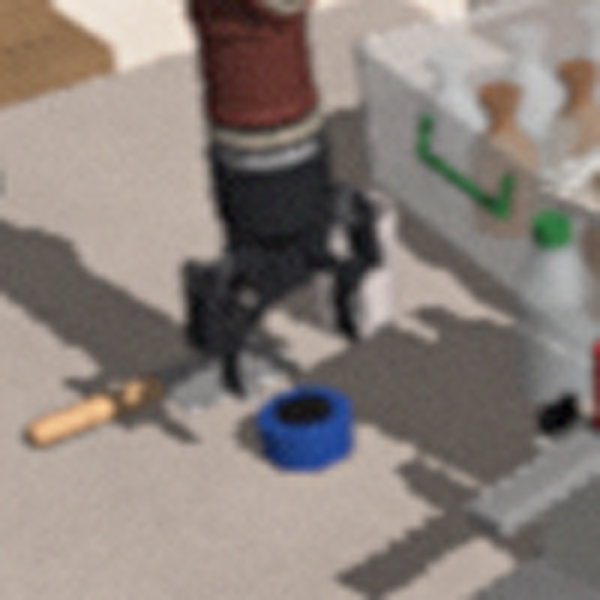

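```bash
python3 - <<'E'
from h import *
np.set_printoptions(precision=2,suppress=True)
for i in range(3):
    s=bot.sense();print(s["eef_pos"],s["tcp_rot"],s["dq"])
    c=wrist()
h=cv2.cvtColor(c["img"],cv2.COLOR_BGR2HSV)
m=cv2.inRange(h,(105,120,40),(130,255,255));n,l,st,ce=cv2.connectedComponentsWithStats(m);k=1+np.argmax(st[1:,4]);print(ce[k],st[k])
cv2.imwrite("pics/w4.png",c["img"])
# project spacer top circle at estimate
w=darkc(c,ce[k],50,30);print(w)
for off in (0,10,20,30,40):
    c2=dict(c);T=c["T"].copy();T[2,3]+=off;c2["T"]=T
    w=atz(c2,(260,240),30)
    q=[proj(c2,w+31*np.array([np.cos(a),np.sin(a),0])) for a in np.linspace(0,6.28,60)]
    q=np.array(q);print(off,w,q.min(0),q.max(0))
E
```

```text
[525.52 322.75  13.22] [0.64 0.76 0.   0.  ] [ 0. -0. -0.  0. -0.  0. -0.]
[525.46 322.75  13.27] [0.64 0.76 0.   0.  ] [-0.  0. -0.  0.  0. -0.  0.]
[525.34 322.73  13.21] [0.64 0.76 0.   0.  ] [-0.  0. -0.  0. -0.  0.  0.]
[257.5 225.4] [ 204  175  108  111 5787]
dark [257.42 239.08] [  16   33   70   63 3467]
[525.58 322.17  30.  ]
0 [527.11 321.85  30.  ] [204.73 187.56] [315.3  286.98]
10 [528.03 316.74  30.  ] [207.94 190.77] [312.09 284.39]
20 [528.96 311.63  30.  ] [210.8  193.61] [309.22 282.07]
30 [529.88 306.52  30.  ] [213.36 196.14] [306.66 279.97]
40 [530.8 301.4  30. ] [215.67 198.41] [304.35 278.08]
```

View pics/w4.png

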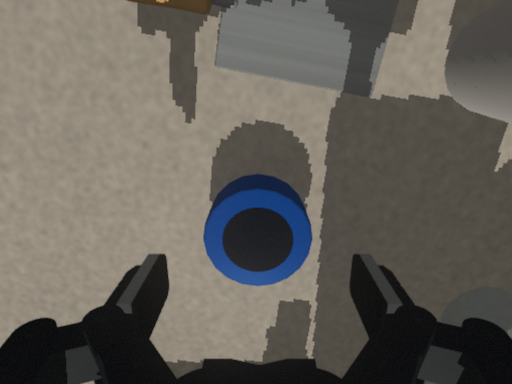

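```bash
python3 - <<'E'
from h import *
np.set_printoptions(precision=1,suppress=True)
c=cams.capture("side")
for z in range(0,260,20):print(z,(proj(c,[525.4,322.7,z])-[140,130])*6)
E
```

```text
0 [304.6 443.9]
20 [301.2 418.9]
40 [297.7 393.6]
60 [294.2 367.9]
80 [290.6 341.8]
100 [286.9 315.2]
120 [283.2 288.3]
140 [279.5 261. ]
160 [275.7 233.2]
180 [271.8 204.9]
200 [267.8 176.3]
220 [263.8 147.1]
240 [259.7 117.5]
```

Emit:
play_rows --increments '[[[85, 0, 0, 3, 0, 0, 0], [85, 0, 0, 6, 0, 0, 0], [85, 0, 0, 9, 0, 0, 0], [85, 0, 0, 10, 0, 0, 0], [80, 0, 0, 10, 0, 0, 0], [75, 0, 0, 10, 0, 0, 0], [70, 0, 0, 10, 0, 0, 0], [70, 0, 0, 10, 0, 0, 0]]]' --squeeze 20

```text
time: 6.1
eef_pos: [524.9, 322.4, 2.5]
tcp_rot: [0.645, 0.765, 0.0, 0.0]
wrist_force: [-0.2, 0.2, -0.4]
gripper_width: 70.2
```

```bash
python3 - <<'E'
from h import *
plan([525.5,322.4,3],9.6)
crop("side",140,130,240,230,6,"s4.png")
c=wrist();cv2.imwrite("pics/w5.png",c["img"])
E
```

```text
shift [-0.1  0.6 -0.5] rot [ 0.  -0.   0.1] t 6.1 pos [524.9 322.4   2.5] F [-0.2  0.2 -0.4] w 70.2 q [-0.71  0.8   0.21  1.71 -0.25  0.66 -0.2 ]
```

View pics/s4.png

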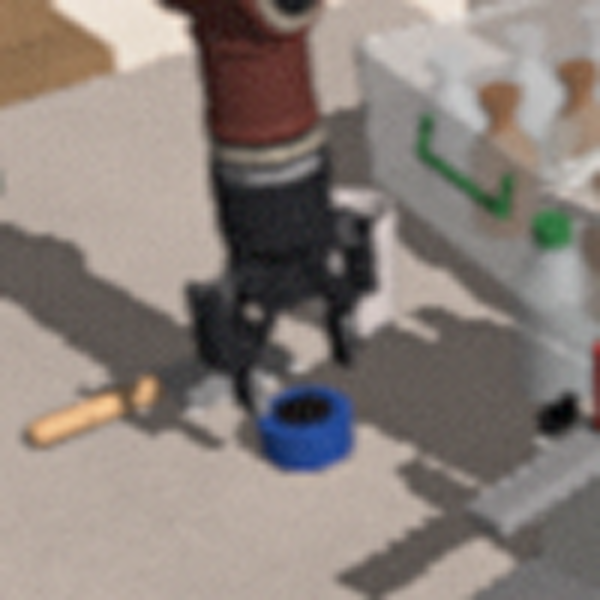

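View pics/w5.png

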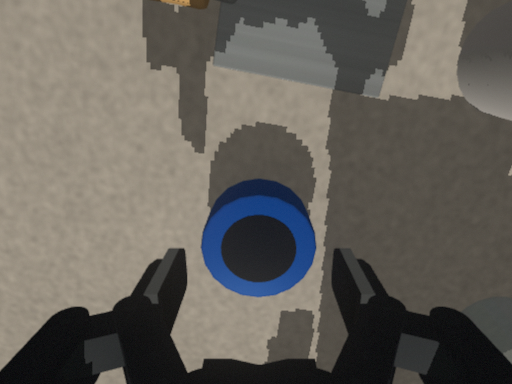

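Emit:
play_rows --increments '[[[66, 0, 0, 0, 0, 0, 0], [64, 0, 0, 0, 0, 0, 0], [62, 0, 0, 0, 0, 0, 0], [60, 0, 0, 0, 0, 0, 0], [58, 0, 0, 0, 0, 0, 0], [56, 0, 0, 0, 0, 0, 0], [56, 0, 0, 0, 0, 0, 0], [56, 0, 0, 0, 0, 0, 0]]]' --squeeze 20

```text
time: 7.0
eef_pos: [524.8, 322.4, 2.4]
tcp_rot: [0.645, 0.765, -0.0, -0.0]
wrist_force: [-0.1, -0.2, -0.3]
gripper_width: 55.8
```

```bash
python3 - <<'E'
from h import *
plan([525.5,322.4,3],9.6)
crop("side",140,130,240,230,6,"s5.png")
c=wrist();cv2.imwrite("pics/w6.png",c["img"])
E
```

```text
shift [-0.1  0.7 -0.6] rot [-0.   0.   0.1] t 7.0 pos [524.8 322.4   2.4] F [-0.1 -0.2 -0.3] w 55.8 q [-0.71  0.8   0.21  1.71 -0.25  0.66 -0.2 ]
```

View pics/w6.png

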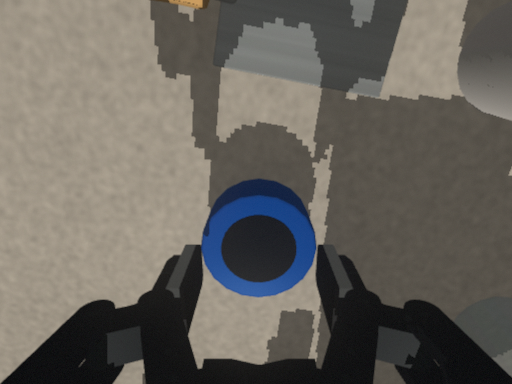

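View pics/s5.png

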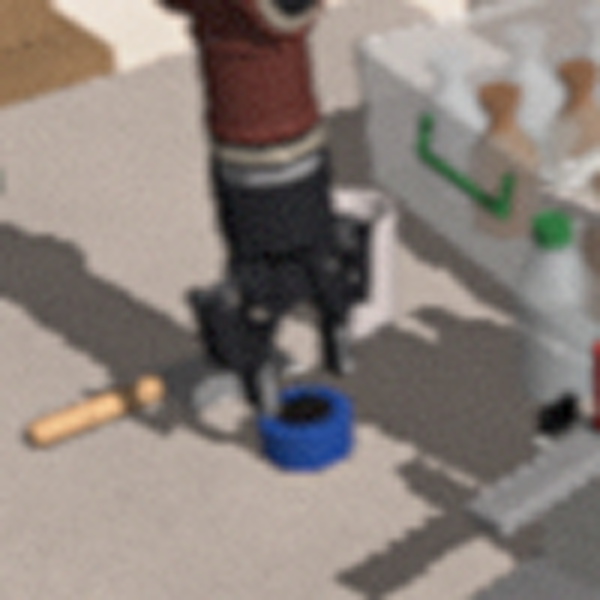

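Emit:
play_rows --increments '[[[80, 0, 0, 0, 0, 0, 0], [80, 0, 0, 0, 0, 0, 0], [80, 0, 0, 0, 0, 0, 0], [80, 0, 0.5, 5, 0, 0, 0], [80, 0, 0.5, 10, 0, 0, 0], [80, 0, 0.5, 14, 0, 0, 0], [80, 0, 0.5, 18, 0, 0, 0], [80, 0, 0.5, 18, 0, 0, 0]]]' --squeeze 20

```text
time: 7.9
eef_pos: [524.7, 322.2, -16.5]
tcp_rot: [0.645, 0.765, -0.001, -0.0]
wrist_force: [0.6, -0.7, 0.2]
gripper_width: 79.5
```

```bash
python3 - <<'E'
from h import *
plan([525.5,322.4,3],9.6)
crop("side",140,130,240,230,6,"s6.png")
c=wrist();cv2.imwrite("pics/w7.png",c["img"])
E
```

```text
shift [  0.1   0.8 -19.5] rot [-0.1  0.   0.1] t 7.9 pos [524.7 322.2 -16.5] F [ 0.6 -0.7  0.2] w 79.5 q [-0.7   0.83  0.2   1.71 -0.25  0.62 -0.19]
```

View pics/w7.png

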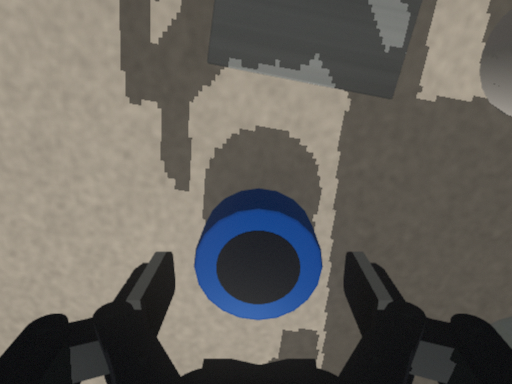

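View pics/s6.png

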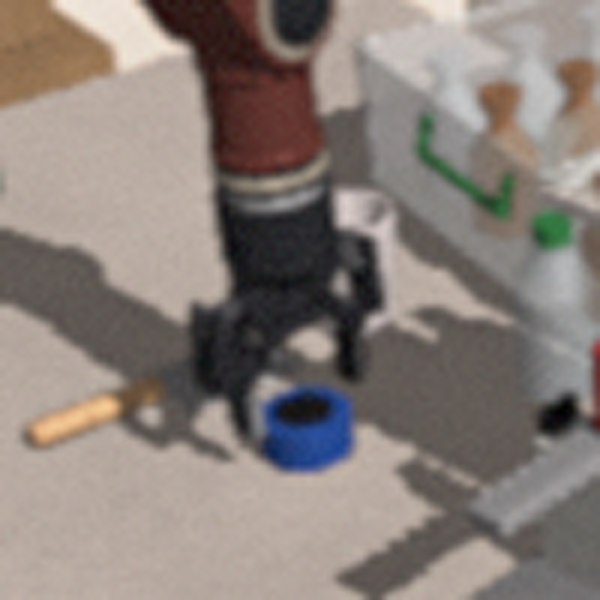

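Emit:
play_rows --increments '[[[80, 0, 0.8, 4, 0, 0, 0], [80, 0, 0.8, 8, 0, 0, 0], [80, 0, 0.8, 12, 0, 0, 0], [80, 0, 0.8, 15, 0, 0, 0], [80, 0, 0.8, 18, 0, 0, 0], [80, 0, 0.8, 20, 0, 0, 0], [80, 0, 0.8, 20, 0, 0, 0], [80, 0, 0.8, 20, 0, 0, 0]]]' --squeeze 20

```text
time: 8.8
eef_pos: [526.1, 322.6, -35.6]
tcp_rot: [0.645, 0.765, -0.0, 0.0]
wrist_force: [-0.2, 0.0, -0.1]
gripper_width: 79.7
```

```bash
python3 - <<'E'
from h import *
plan([525.5,322.4,3],9.6)
crop("side",140,130,240,230,6,"s7.png")
c=wrist();cv2.imwrite("pics/w8.png",c["img"])
E
```

```text
shift [ -0.1  -0.7 -38.6] rot [-0.   0.   0.1] t 8.8 pos [526.1 322.6 -35.6] F [-0.2  0.  -0.1] w 79.7 q [-0.7   0.86  0.19  1.72 -0.26  0.59 -0.19]
```

View pics/w8.png

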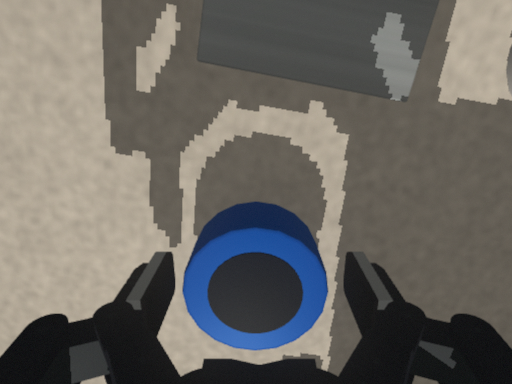

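View pics/s7.png

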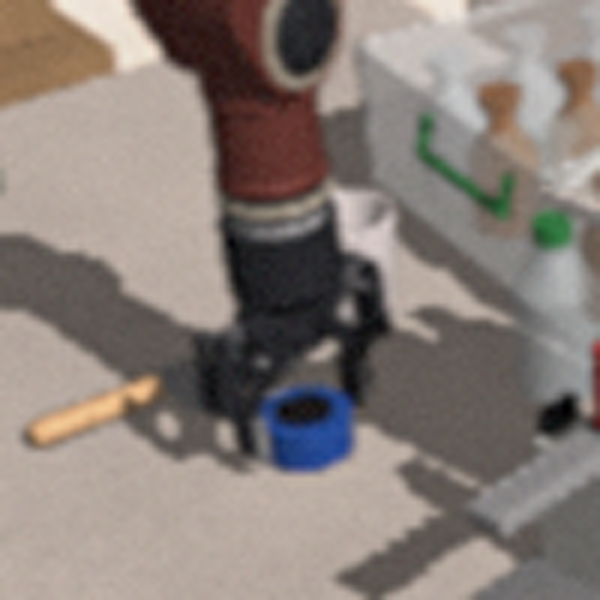

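Emit:
play_rows --increments '[[[72, 0, 0, 0, 0, 0, 0], [66, 0, 0, 0, 0, 0, 0], [62, 0, 0, 0, 0, 0, 0], [55, 0, 0, 0, 0, 0, 0], [50, 0, 0, 0, 0, 0, 0], [50, 0, 0, 0, 0, 0, 0], [50, 0, 0, 0, 0, 0, 0], [50, 0, 0, 0, 0, 0, 0]]]' --squeeze 40

```text
time: 9.7
eef_pos: [526.0, 322.7, -35.2]
tcp_rot: [0.645, 0.765, -0.0, -0.0]
wrist_force: [-1.8, 0.6, 5.7]
gripper_width: 60.9
```

```bash
python3 - <<'E'
from h import *
plan([525.5,322.4,3],9.6)
crop("side",140,130,240,230,6,"s8.png")
c=wrist();cv2.imwrite("pics/w9.png",c["img"])
E
```

```text
shift [ -0.2  -0.5 -38.2] rot [-0.  -0.   0.1] t 9.7 pos [526.  322.7 -35.2] F [-1.8  0.6  5.7] w 60.9 q [-0.7   0.86  0.19  1.72 -0.26  0.59 -0.19]
```

View pics/w9.png

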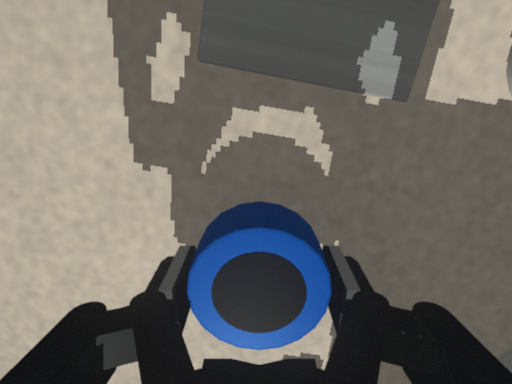

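Emit:
play_rows --increments '[[[50, 0, 0, -8, 0, 0, 0], [50, 0, 0, -24, 0, 0, 0], [50, 0, 0, -48, 0, 0, 0], [50, -10, -4, -75, 0, 0, 0], [50, -25, -10, -105, 0, 0, 0], [50, -45, -18, -135, 0, 0, 0], [50, -68, -26, -160, 0, 0, 0], [50, -95, -34, -175, 0, 0, 0]]]' --squeeze 40

```text
time: 10.6
eef_pos: [509.7, 223.5, 142.6]
tcp_rot: [0.644, 0.765, 0.002, 0.001]
wrist_force: [0.8, -0.3, -1.0]
gripper_width: 61.2
```

```bash
python3 - <<'E'
from h import *
plan([460,-78,140],9.6)
c=wrist();cv2.imwrite("pics/w10.png",c["img"])
E
```

```text
shift [-288.6 -100.3    1.6] rot [ 0.3 -0.1  0.2] t 10.6 pos [509.7 223.5 142.6] F [ 0.8 -0.3 -1. ] w 61.2 q [-0.62  0.54  0.26  1.78 -0.18  0.85 -0.11]
```

View pics/w10.png

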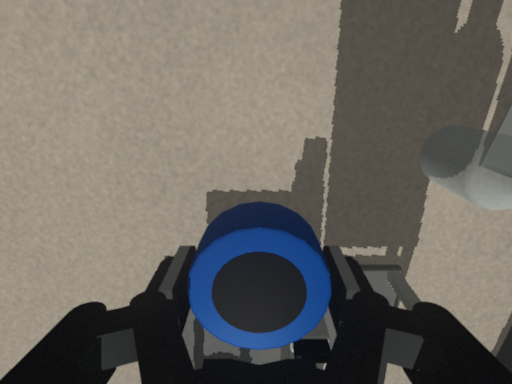

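Emit:
play_rows --increments '[[[50, -15, -8, 0, 0, 0, 0], [50, -45, -23, 0, 0, 0, 0], [50, -82, -40, 0, 0, 0, 0], [50, -122, -57, 0, 0, 0, 0], [50, -162, -70, 0, 0, 0, 0], [50, -202, -80, 0, 0, 0, 0], [50, -240, -90, 0, 0, 0, 0], [50, -270, -96, 0, 0, 0, 0]]]' --squeeze 40

```text
time: 11.45
eef_pos: [459.1, -62.1, 140.3]
tcp_rot: [0.646, 0.764, -0.0, 0.001]
wrist_force: [-0.3, -0.4, -1.6]
gripper_width: 60.9
```

Emit:
play_rows --increments '[[[50, -5, -2, 0, 0, 0, 0], [50, -8, -4, 0, 0, 0, 0], [50, -8, -4, 0, 0, 0, 0], [50, -8, -4, 0, 0, 0, 0], [50, -8, -4, 0, 0, 0, 0], [50, -8, -4, 0, 0, 0, 0], [50, -8, -4, 0, 0, 0, 0], [50, -8, -4, 0, 0, 0, 0]]]'

```text
time: 12.25
eef_pos: [457.1, -67.4, 139.4]
tcp_rot: [0.644, 0.765, -0.0, -0.0]
wrist_force: [0.0, -0.1, -1.2]
gripper_width: 60.9
```

```bash
python3 - <<'E'
from h import *
plan([513.5,-78.5,140],9.6)
c=wrist();cv2.imwrite("pics/w11.png",cv2.resize(c["img"],None,fx=1.5,fy=1.5))
crop("side",180,100,330,280,3.3,"s9.png")
E
```

```text
shift [-20.5  53.7  -0.7] rot [-0.  -0.   0.2] t 12.25 pos [457.1 -67.4 139.4] F [ 0.  -0.1 -1.2] w 60.9 q [-0.1   0.41  0.27  2.02 -0.16  0.73  0.45]
```

View pics/w11.png

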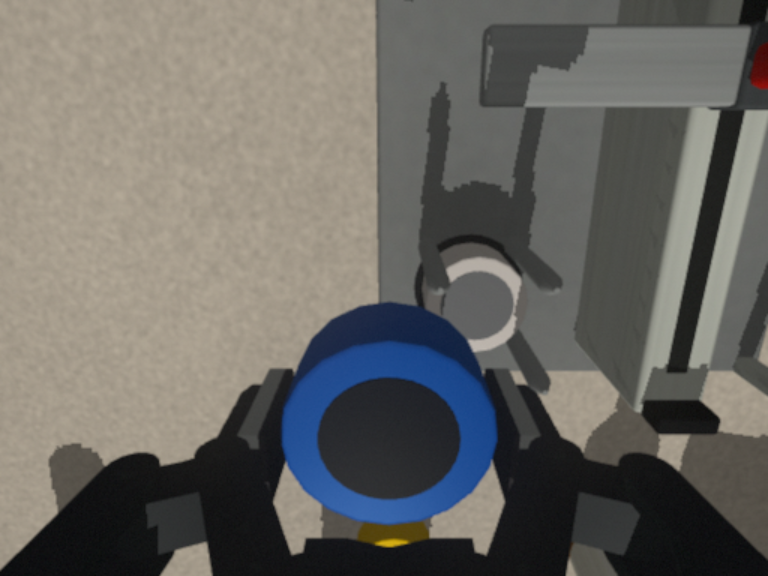

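View pics/s9.png

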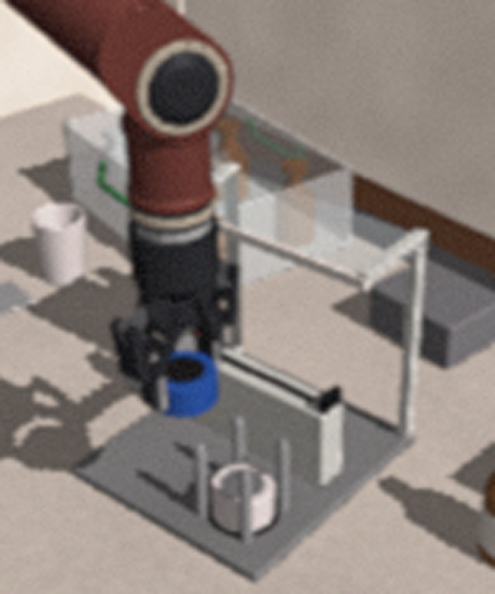

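```bash
python3 - <<'E'
from h import *
np.set_printoptions(precision=1,suppress=True)
c=wrist();cv2.imwrite("pics/w12.png",cv2.resize(c["img"][140:270,260:390],None,fx=4.6,fy=4.6,interpolation=cv2.INTER_CUBIC))
A=atz(c,(557/1.5,285/1.5),100);B=atz(c,(438/1.5,288/1.5),100);C=atz(c,(545/1.5,385/1.5),100)
print(A,B,C,A-B,A-C,np.linalg.norm(A-B),np.linalg.norm(A-C),(B+C)/2)
print("body",atz(c,(478/1.5,305/1.5),48))
w=darkc(c,(388/1.5,437/1.5),52,139.4+65.2);print("spacer held",w,bot.sense()["eef_pos"])
E
```

```text
[535.8 -44.5 100. ] [480.1 -55.5 100. ] [544.9 -97.9 100. ] [55.7 11.1  0. ] [-9.1 53.4  0. ] 56.74385409259608 54.17612257046414 [512.5 -76.7 100. ]
body [514.5 -78.7  48. ]
dark [258.9 291.8] [   6   13   95   80 5898]
spacer held [458.1 -67.5 204.6] [457.1 -67.6 139.4]
```

View pics/w12.png

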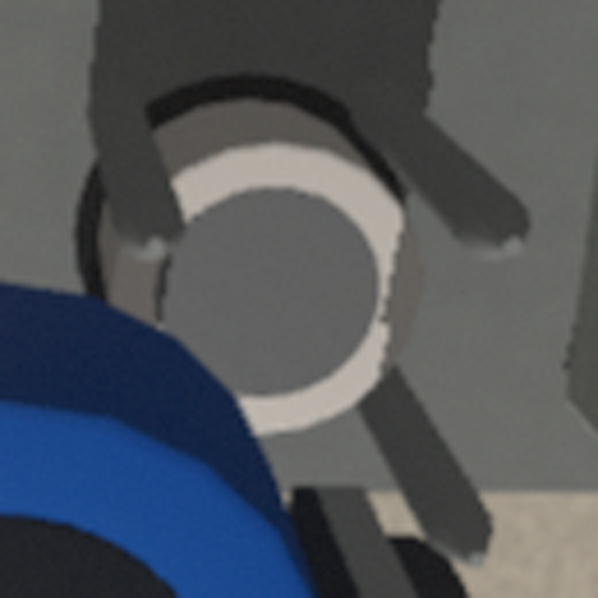

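```bash
python3 - <<'E'
from h import *
np.set_printoptions(precision=1,suppress=True)
c=wrist()
u=lambda p:(260+p[0]/4.6,140+p[1]/4.6)
for z in (98,100):
    A=atz(c,u((508,243)),z);B=atz(c,u((150,247)),z);C=atz(c,u((475,558)),z)
    print(A,B,C,np.degrees(np.arctan2(*(A-B)[1::-1])),np.degrees(np.arctan2(-(A-C)[0],(A-C)[1])),np.linalg.norm(A-B),np.linalg.norm(A-C),(B+C)/2)
print("body",atz(c,u((272,290)),48))
E
```

```text
[536.5 -47.3  98. ] [481.1 -57.4  98. ] [ 546.8 -102.9   98. ] 10.396808768068635 10.443441196727866 56.351785678818544 56.625335467650466 [513.9 -80.2  98. ]
[535.7 -46.7 100. ] [480.8 -56.8 100. ] [ 545.9 -101.9  100. ] 10.396808768068668 10.443441196727877 55.840385781631966 56.11145307000374 [513.3 -79.3 100. ]
body [514.8 -78.5  48. ]
```

Emit:
play_rows --increments '[[[50, -4, 10, 0, 0, 0, -0.8], [50, -10, 25, 0, 0, 0, -0.8], [50, -16, 40, 0, 0, 0, -0.8], [50, -20, 50, 5, 0, 0, -0.8], [50, -20.8, 53, 20, 0, 0, -0.8], [50, -20.8, 53, 35, 0, 0, -0.8], [50, -20.8, 53, 47, 0, 0, -0.8], [50, -20.8, 53, 53, 0, 0, -0.8]]]'

```text
time: 13.25
eef_pos: [512.1, -79.1, 84.9]
tcp_rot: [0.639, 0.769, -0.001, -0.001]
wrist_force: [0.2, 0.5, -1.4]
gripper_width: 60.7
```

Emit:
play_rows --increments '[[[50, 0, 0, 0, 0, 0, 0], [50, 0, 0, 0, 0, 0, 0], [50, 0, 0, 0, 0, 0, 0], [50, 0, 0, 0, 0, 0, 0], [50, 0, 0, 0, 0, 0, 0], [50, 0, 0, 0, 0, 0, 0], [50, 0, 0, 0, 0, 0, 0], [50, 0, 0, 0, 0, 0, 0]]]'

```text
time: 14.05
eef_pos: [512.8, -79.2, 86.5]
tcp_rot: [0.639, 0.769, -0.0, 0.0]
wrist_force: [-0.4, 0.6, -2.0]
gripper_width: 60.8
```

```bash
python3 - <<'E'
from h import *
plan([512.7,-79.1,79],10.4)
c=wrist();cv2.imwrite("pics/w13.png",cv2.resize(c["img"],None,fx=1.5,fy=1.5))
w=darkc(c,(259,290),52,bot.sense()["eef_pos"][2]+65.2);print("spacer held",w)
for sx,sy in [(28,28),(-28,28),(28,-28),(-28,-28)]:
    a=np.radians(10.4);p=[513.5+sx*np.cos(a)-sy*np.sin(a),-79.2+sx*np.sin(a)+sy*np.cos(a),99.5];print(sx,sy,proj(c,p)*1.5)
crop("side",180,100,330,280,3.3,"s10.png")
E
```

```text
shift [ 0.1 -0.1  7.5] rot [-0.   0.   0.1] t 14.05 pos [512.8 -79.2  86.5] F [-0.4  0.6 -2. ] w 60.8 q [-0.05  0.57  0.24  1.93 -0.2   0.67  0.5 ]
dark [258.88132992 291.70417732] [   6   14   93   80 5865]
spacer held [513.8334464  -79.09249508 151.63644056]
28 28 [464.89126379 283.33961952]
-28 28 [310.23863381 283.03845212]
28 -28 [457.45173078 416.29478149]
-28 -28 [317.28362136 416.03536426]
```

View pics/w13.png

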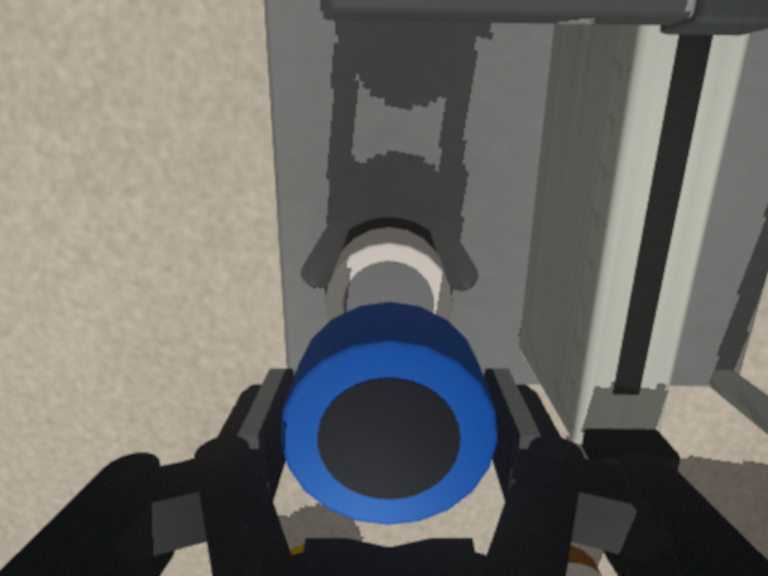

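View pics/s10.png

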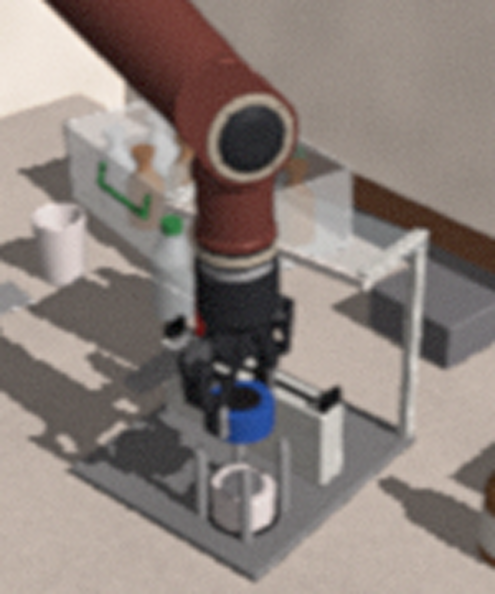

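Emit:
play_rows --increments '[[[50, 0, 0, 5, 0, 0, 0], [50, 0, 0, 10, 0, 0, 0], [50, 0, 0, 15, 0, 0, 0], [50, 0, 0, 20, 0, 0, 0], [50, 0, 0, 25, 0, 0, 0], [50, 0, 0, 30, 0, 0, 0], [50, 0, 0, 35, 0, 0, 0], [50, 0, 0, 38, 0, 0, 0]]]'

```text
time: 14.95
eef_pos: [512.6, -79.2, 47.8]
tcp_rot: [0.639, 0.769, -0.0, -0.0]
wrist_force: [1.0, -1.3, -2.1]
gripper_width: 60.7
```

```bash
python3 - <<'E'
from h import *
plan([512.7,-79.1,13.5],10.4)
s=bot.sense();print(s["ft_torque"])
c=wrist();cv2.imwrite("pics/w14.png",cv2.resize(c["img"],None,fx=1.5,fy=1.5))
w=darkc(c,(259,290),52,s["eef_pos"][2]+65.2);print("spacer held",w)
E
```

```text
shift [ 0.1  0.2 34.3] rot [-0.  -0.   0.1] t 14.95 pos [512.6 -79.2  47.8] F [ 1.  -1.3 -2.1] w 60.7 q [-0.03  0.63  0.21  1.96 -0.23  0.58  0.52]
[ 0.0332983  -0.03382614  0.00282096]
dark [260.96856316 288.24802314] [   6   14   93   79 5185]
spacer held [514.18509745 -77.25361019 113.01162907]
```

View pics/w14.png

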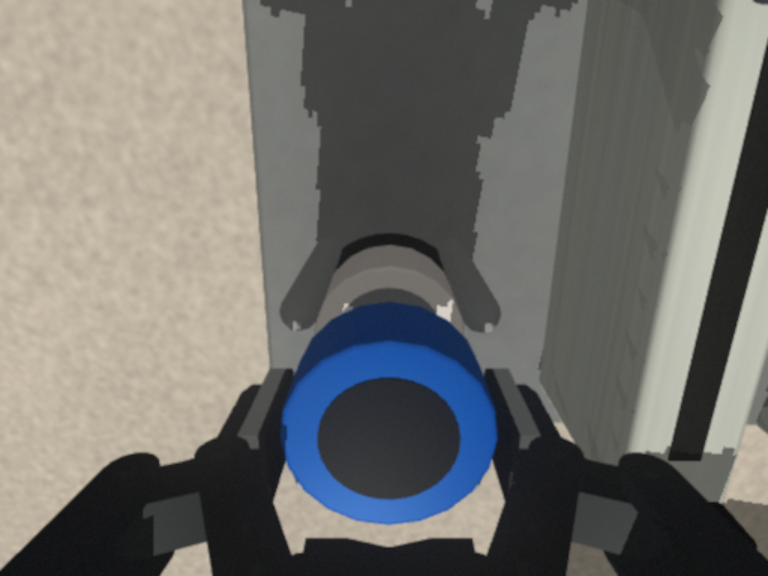

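Emit:
play_rows --increments '[[[50, 0, 0, 5, 0, 0, 0], [50, 0, 0, 10, 0, 0, 0], [50, 0, 0, 15, 0, 0, 0], [50, 0, 0, 20, 0, 0, 0], [50, 0, 0, 25, 0, 0, 0], [50, 0, 0, 29, 0, 0, 0], [50, 0, 0, 32, 0, 0, 0], [50, 0, 0, 32, 0, 0, 0]]]'

```text
time: 15.8
eef_pos: [512.5, -79.1, 16.0]
tcp_rot: [0.639, 0.769, -0.0, -0.0]
wrist_force: [0.2, -0.1, -1.8]
gripper_width: 60.7
```

```bash
python3 - <<'E'
from h import *
plan([512.7,-79.1,13.5],10.4)
s=bot.sense();print(s["ft_torque"])
c=wrist();cv2.imwrite("pics/w15.png",cv2.resize(c["img"],None,fx=1.5,fy=1.5))
crop("side",180,100,330,280,3.3,"s11.png")
E
```

```text
shift [0.  0.2 2.5] rot [-0.  -0.   0.1] t 15.8 pos [512.5 -79.1  16. ] F [ 0.2 -0.1 -1.8] w 60.7 q [-0.01  0.68  0.19  1.98 -0.25  0.5   0.53]
[ 0.06301076  0.00516856 -0.00095656]
```

View pics/w15.png

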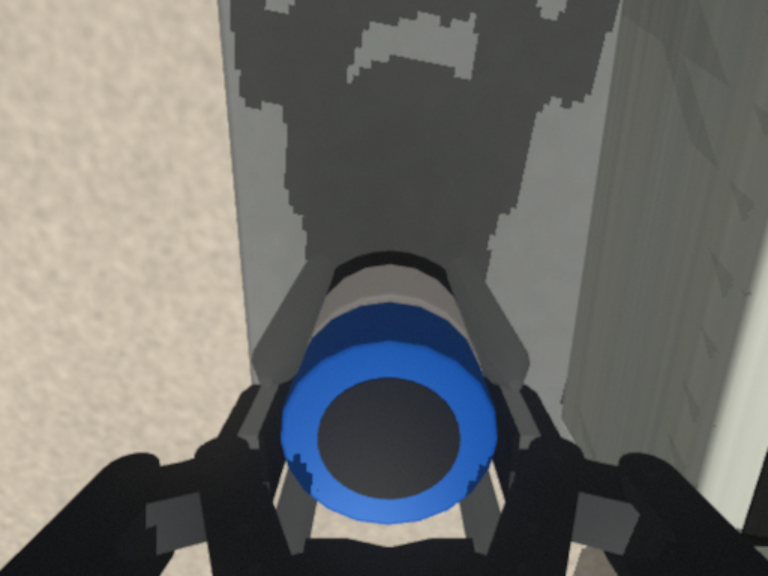

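View pics/s11.png

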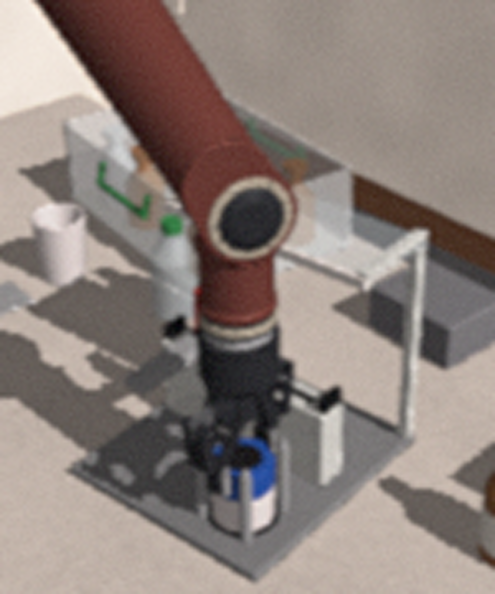

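Emit:
play_rows --increments '[[[50, 0, 0, 0.5, 0, 0, 0], [50, 0, 0, 1, 0, 0, 0], [50, 0, 0, 1.5, 0, 0, 0], [50, 0, 0, 2, 0, 0, 0], [50, 0, 0, 2.5, 0, 0, 0], [50, 0, 0, 3, 0, 0, 0], [50, 0, 0, 3, 0, 0, 0], [50, 0, 0, 3, 0, 0, 0]]]'

```text
time: 16.7
eef_pos: [512.8, -79.2, 13.4]
tcp_rot: [0.639, 0.769, -0.0, -0.0]
wrist_force: [-0.0, 0.4, -1.5]
gripper_width: 60.8
```

Emit:
play_rows --increments '[[[50, 0, 0, 0.5, 0, 0, 0], [50, 0, 0, 1, 0, 0, 0], [50, 0, 0, 1.5, 0, 0, 0], [50, 0, 0, 1.5, 0, 0, 0], [50, 0, 0, 1.5, 0, 0, 0], [50, 0, 0, 1.5, 0, 0, 0], [50, 0, 0, 1.5, 0, 0, 0], [50, 0, 0, 1.5, 0, 0, 0]]]'

```text
time: 17.5
eef_pos: [512.9, -79.2, 12.7]
tcp_rot: [0.639, 0.769, 0.0, 0.0]
wrist_force: [-1.4, 0.4, 6.0]
gripper_width: 60.5
```

Emit:
play_rows --increments '[[[62, 0, 0, 0, 0, 0, 0], [65, 0, 0, 0, 0, 0, 0], [69, 0, 0, 0, 0, 0, 0], [73, 0, 0, 0, 0, 0, 0], [76, 0, 0, 0, 0, 0, 0], [76, 0, 0, 0, 0, 0, 0], [76, 0, 0, 0, 0, 0, 0], [76, 0, 0, 0, 0, 0, 0]]]'

```text
time: 18.3
eef_pos: [512.8, -79.2, 11.9]
tcp_rot: [0.639, 0.769, -0.0, 0.0]
wrist_force: [1.1, 0.0, -0.6]
gripper_width: 76.0
```

```bash
python3 - <<'E'
from h import *
plan([512.7,-79.1,13.5],10.4)
c=wrist();cv2.imwrite("pics/w16.png",cv2.resize(c["img"],None,fx=1.5,fy=1.5))
E
```

```text
shift [ 0.1 -0.1 -1.6] rot [-0.   0.   0.1] t 18.3 pos [512.8 -79.2  11.9] F [ 1.1  0.  -0.6] w 76.0 q [-0.01  0.69  0.18  1.98 -0.25  0.49  0.54]
```

View pics/w16.png

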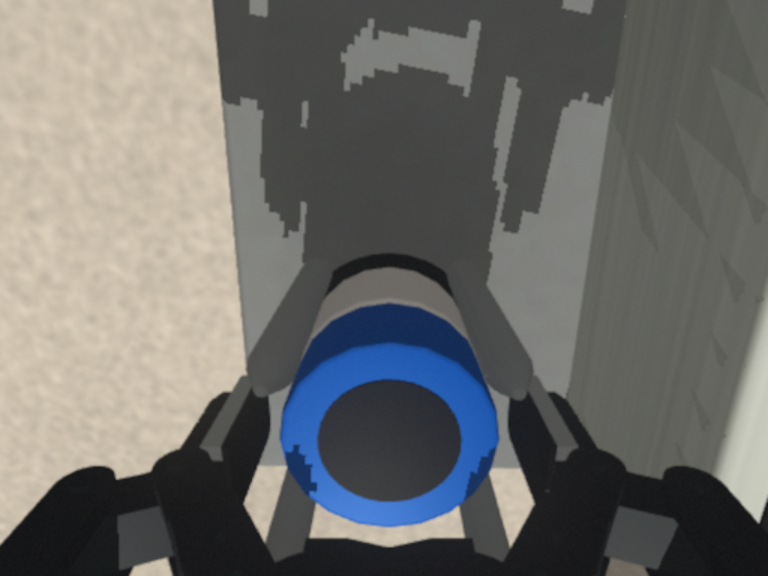

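Emit:
play_rows --increments '[[[80, 0, 0, -5, 0, 0, 0], [80, 0, 0, -20, 0, 0, 0], [80, 0, 0, -45, 0, 0, 0], [80, 0, 0, -75, 0, 0, 0], [82, -10, -1, -105, 0, 0, 0], [85, -40, -5, -125, 0, 0, 0], [85, -80, -13, -130, 0, 0, 0], [85, -120, -22, -130, 0, 0, 0]]]'

```text
time: 19.15
eef_pos: [514.3, -202.3, 144.0]
tcp_rot: [0.638, 0.77, 0.001, 0.002]
wrist_force: [0.1, -1.0, 0.1]
gripper_width: 84.6
```

Emit:
play_rows --increments '[[[85, -40, -10, 0, 0, 0, 0], [85, -75, -20, 10, 0, 0, 0], [85, -100, -27, 30, 0, 0, 0], [85, -110, -30, 45, 0, 0, 0], [85, -110, -30, 60, 0, 0, 0], [85, -110, -30, 70, 0, 0, 0], [85, -110, -30, 70, 0, 0, 0], [85, -110, -30, 70, 0, 0, 0]]]'

```text
time: 19.95
eef_pos: [504.4, -313.7, 72.1]
tcp_rot: [0.639, 0.77, 0.0, -0.0]
wrist_force: [-0.6, 0.2, 0.9]
gripper_width: 85.2
```

```bash
python3 - <<'E'
from h import *
c=wrist();cv2.imwrite("pics/w17.png",cv2.resize(c["img"],None,fx=1.5,fy=1.5))
h=cv2.cvtColor(c["img"],cv2.COLOR_BGR2HSV)
m=cv2.inRange(h,(18,120,60),(35,255,255));n,l,st,ce=cv2.connectedComponentsWithStats(m);k=1+np.argmax(st[1:,4]);print(ce[k],st[k])
print(atz(c,ce[k],25));plan([503,-311,-36],10.4)
crop("side",180,100,330,280,3.3,"s12.png")
E
```

```text
[257.4576236 194.0847528] [ 216  152   84   86 4814]
[ 503.62193732 -310.04910416   25.        ]
shift [  3.4  -1.1 108.6] rot [0.1 0.  0.2] t 20.0 pos [ 504.6 -314.2   72.6] F [-0.2 -0.4 -0.4] w 84.7 q [ 0.38  0.68  0.23  1.73 -0.21  0.76  0.9 ]
```

View pics/w17.png

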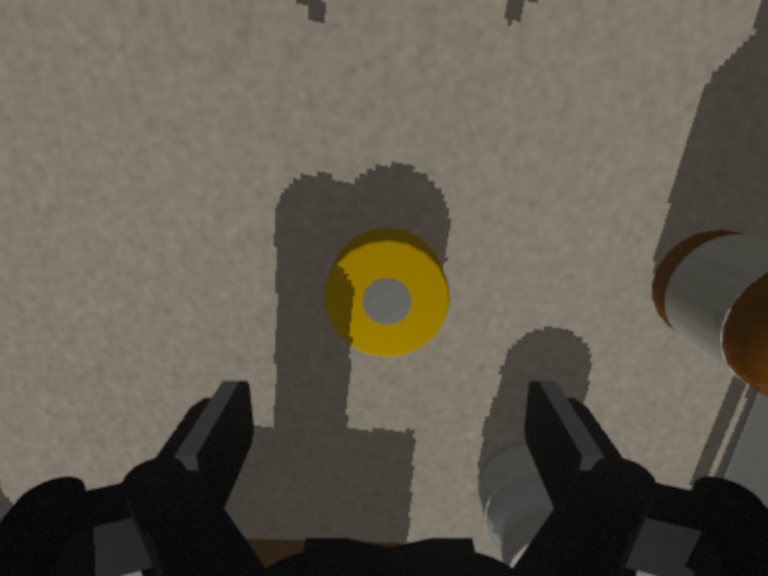

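View pics/s12.png

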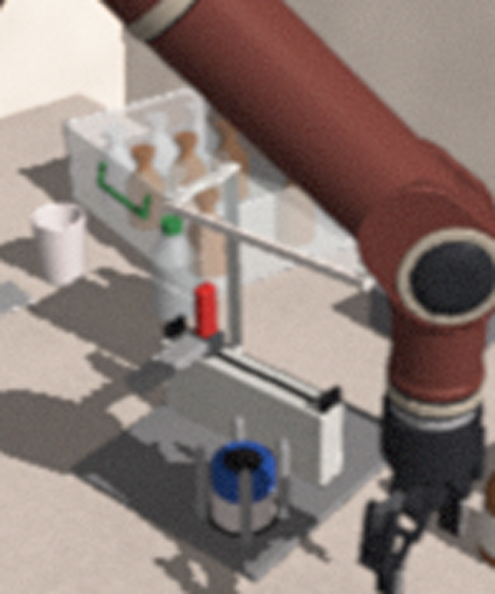

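```bash
python3 - <<'E'
from h import *
c=wrist()
w=atz(c,(258,200.7),30);print(w)
plan([w[0],w[1],-35.5],10.4)
E
```

```text
[ 505.00011015 -314.41410656   30.        ]
shift [  0.3   0.3 108.4] rot [0.1 0.1 0.2] t 20.1 pos [ 504.5 -314.7   72.9] F [-0.5 -1.   0.2] w 84.9 q [ 0.38  0.68  0.23  1.73 -0.21  0.76  0.9 ]
```

Emit:
play_rows --increments '[[[82, 0, 0, 8, 0, 0, 0], [82, 0, 0, 24, 0, 0, 0], [82, 0, 0, 42, 0, 0, 0], [82, 0, 0, 60, 0, 0, 0], [82, 0, 0, 74, 0, 0, 0], [82, 0, 0, 82, 0, 0, 0], [82, 0, 0, 86, 0, 0, 0], [82, 0, 0, 88, 0, 0, 0]]]'

```text
time: 20.9
eef_pos: [503.9, -315.0, -16.2]
tcp_rot: [0.639, 0.769, -0.0, 0.0]
wrist_force: [-0.3, 0.0, 0.1]
gripper_width: 81.4
```

```bash
python3 - <<'E'
from h import *
plan([505,-314.4,-35.5],10.4)
c=wrist();cv2.imwrite("pics/w18.png",cv2.resize(c["img"],None,fx=1.5,fy=1.5))
E
```

```text
shift [ 0.4  1.2 19.3] rot [0.  0.  0.1] t 20.9 pos [ 503.9 -315.   -16.2] F [-0.3  0.   0.1] w 81.4 q [ 0.41  0.8   0.19  1.78 -0.25  0.58  0.93]
```

View pics/w18.png

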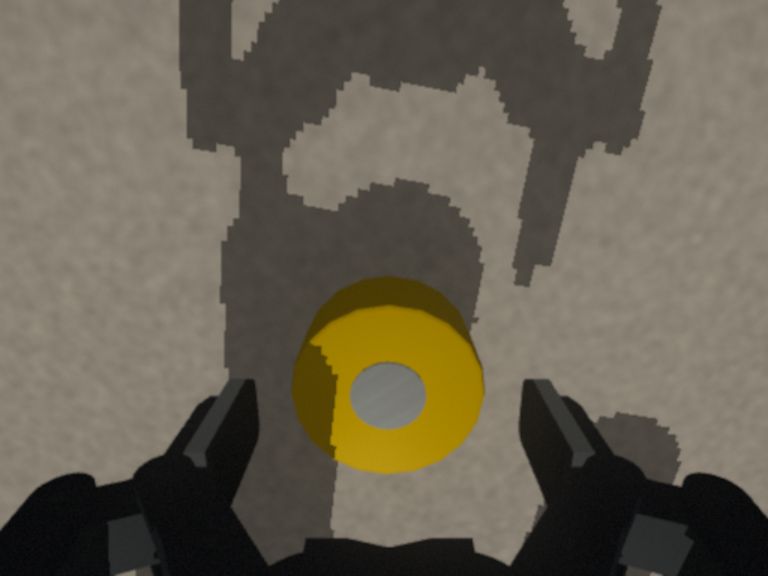

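Emit:
play_rows --increments '[[[80, 0.2, 0.5, 5, 0, 0, 0], [80, 0.4, 0.7, 10, 0, 0, 0], [80, 0.4, 0.7, 14, 0, 0, 0], [80, 0.4, 0.7, 17, 0, 0, 0], [80, 0.4, 0.7, 18.5, 0, 0, 0], [80, 0.4, 0.7, 18.5, 0, 0, 0], [76, 0.4, 0.7, 18.5, 0, 0, 0], [72, 0.4, 0.7, 18.5, 0, 0, 0]]]'

```text
time: 21.75
eef_pos: [504.5, -314.4, -34.4]
tcp_rot: [0.639, 0.769, -0.0, 0.0]
wrist_force: [1.0, -0.6, -0.0]
gripper_width: 72.0
```

Emit:
play_rows --increments '[[[66, 0, 0, 0, 0, 0, 0], [62, 0, 0, 0, 0, 0, 0], [58, 0, 0, 0, 0, 0, 0], [50, 0, 0, 0, 0, 0, 0], [50, 0, 0, 0, 0, 0, 0], [50, 0, 0, 0, 0, 0, 0], [50, 0, 0, 0, 0, 0, 0], [50, 0, 0, 0, 0, 0, 0]]]' --squeeze 40

```text
time: 22.55
eef_pos: [504.1, -314.5, -34.1]
tcp_rot: [0.639, 0.769, -0.0, -0.0]
wrist_force: [-1.5, 0.3, 5.5]
gripper_width: 61.0
```

```bash
python3 - <<'E'
from h import *
plan([505,-314.4,-35.5],10.4)
c=wrist();cv2.imwrite("pics/w19.png",cv2.resize(c["img"],None,fx=1.5,fy=1.5))
E
```

```text
shift [-0.   0.9  1.4] rot [-0.   0.   0.1] t 22.55 pos [ 504.1 -314.5  -34.1] F [-1.5  0.3  5.5] w 61.0 q [ 0.41  0.83  0.18  1.79 -0.25  0.55  0.93]
```

View pics/w19.png

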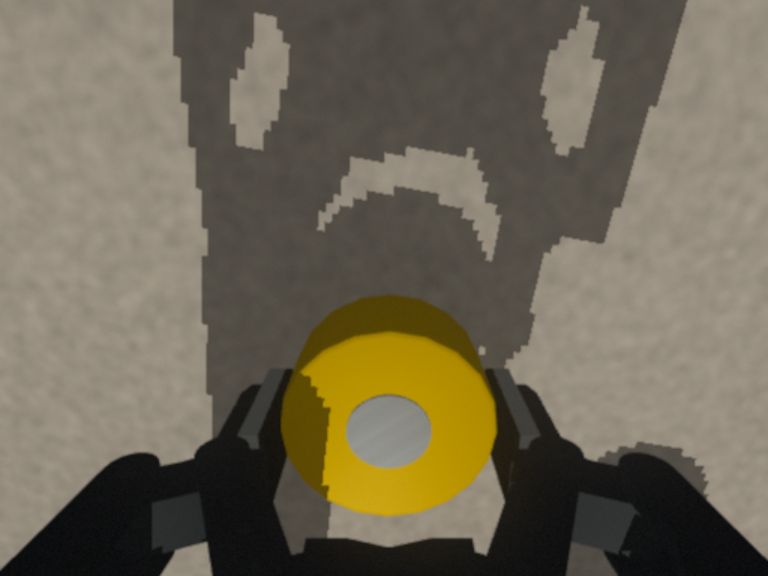

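Emit:
play_rows --increments '[[[50, 0, 0, -8, 0, 0, 0], [50, 0, 0, -24, 0, 0, 0], [50, 0, 0, -48, 0, 0, 0], [50, 0, 0, -75, 0, 0, 0], [50, 5, 0, -100, 0, 0, 0], [50, 20, 0, -122, 0, 0, 0], [50, 45, 2, -135, 0, 0, 0], [50, 75, 8, -140, 0, 0, 0]]]'

```text
time: 23.4
eef_pos: [498.7, -240.1, 107.0]
tcp_rot: [0.64, 0.768, 0.0, 0.002]
wrist_force: [0.1, 0.0, -2.6]
gripper_width: 60.9
```

```bash
python3 - <<'E'
from h import *
c=wrist();s=bot.sense();w=atz(c,(259.3,287.3),s["eef_pos"][2]+64.1);print(w-s["eef_pos"]);
plan([512.8,-79.2,100],10.4)
E
```

```text
[-0.11485462 -8.11337687 64.1       ]
shift [146.2  41.5   7.6] rot [ 0.1 -0.4  0.5] t 23.45 pos [ 499.6 -230.7  106.5] F [ 0.7  5.8 -2.9] w 60.5 q [ 0.24  0.58  0.25  1.82 -0.2   0.77  0.78]
```

Emit:
play_rows --increments '[[[50, 30, 8, 0, 0, 0, 0], [50, 60, 16, 0, 0, 0, 0], [50, 90, 24, 0, 0, 0, 0], [50, 115, 32, 0, 0, 0, 0], [50, 132, 37, 0, 0, 0, 0], [50, 141, 40, 5, 0, 0, 0], [50, 144, 41.5, 7, 0, 0, 0], [50, 144, 41.5, 7, 0, 0, 0]]]'

```text
time: 24.25
eef_pos: [512.6, -90.3, 97.8]
tcp_rot: [0.639, 0.769, -0.001, -0.0]
wrist_force: [-0.1, -0.2, -2.0]
gripper_width: 60.9
```

Emit:
play_rows --increments '[[[50, 0, 0, 0, 0, 0, 0], [50, 0, 0, 0, 0, 0, 0], [50, 0, 0, 0, 0, 0, 0], [50, 0, 0, 0, 0, 0, 0], [50, 0, 0, 0, 0, 0, 0], [50, 0, 0, 0, 0, 0, 0], [50, 0, 0, 0, 0, 0, 0], [50, 0, 0, 0, 0, 0, 0]]]'

```text
time: 25.05
eef_pos: [513.0, -89.9, 98.4]
tcp_rot: [0.639, 0.769, -0.0, -0.0]
wrist_force: [0.2, 1.0, -1.1]
gripper_width: 60.7
```

```bash
python3 - <<'E'
from h import *
c=wrist();s=bot.sense()
cv2.imwrite("pics/w20.png",cv2.resize(c["img"],None,fx=1.5,fy=1.5))
h=cv2.cvtColor(c["img"],cv2.COLOR_BGR2HSV)[265:310,235:285];m=(h[...,1]<90).astype(np.uint8)
n,l,st,ce=cv2.connectedComponentsWithStats(m);k=1+np.argmax(st[1:,4]);p=ce[k]+[235,265];print(p,st[k])
print(atz(c,p,s["eef_pos"][2]+64.1)-s["eef_pos"]);plan([512.8,-79.2,100],10.4)
for sx,sy in [(28,28),(-28,28),(28,-28),(-28,-28)]:
    a=np.radians(10.4);q=[513.5+sx*np.cos(a)-sy*np.sin(a),-79.2+sx*np.sin(a)+sy*np.cos(a),99.5];print(sx,sy,proj(c,q)*1.5)
E
```

```text
[259.19750623 287.15461347] [   0    0   50   45 2005]
[ 0.84659161  1.59866836 64.1       ]
shift [10.6  1.8 -1.6] rot [-0.   0.   0.1] t 25.1 pos [513.  -89.9  98.4] F [-0.3  0.6 -2.3] w 60.8 q [-0.04  0.55  0.26  1.91 -0.21  0.7   0.53]
28 28 [466.32404681 246.93758515]
-28 28 [318.37669615 246.64319576]
28 -28 [459.04844288 377.92624697]
-28 -28 [324.4088026  377.67084552]
```

View pics/w20.png

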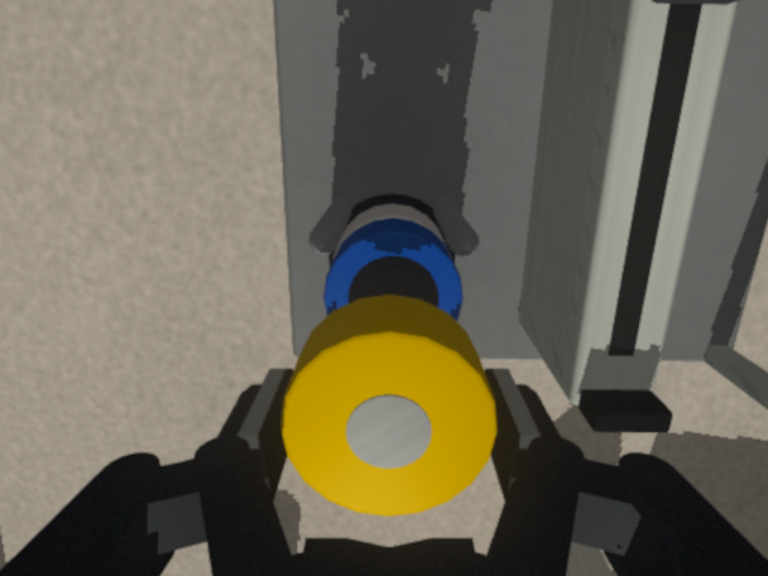

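Emit:
play_rows --increments '[[[50, 4, 0.8, 0, 0, 0, 0], [50, 8, 1.5, 0, 0, 0, 0], [50, 9, 1.7, 3, 0, 0, 0], [50, 9, 1.7, 7, 0, 0, 0], [50, 9, 1.7, 11, 0, 0, 0], [50, 9, 1.7, 14, 0, 0, 0], [50, 9, 1.7, 15, 0, 0, 0], [50, 9, 1.7, 15, 0, 0, 0]]]'

```text
time: 25.9
eef_pos: [512.9, -80.9, 83.1]
tcp_rot: [0.639, 0.769, -0.0, -0.0]
wrist_force: [0.1, -0.5, -2.0]
gripper_width: 60.6
```

```bash
python3 - <<'E'
from h import *
c=wrist();s=bot.sense()
cv2.imwrite("pics/w21.png",cv2.resize(c["img"],None,fx=1.5,fy=1.5))
plan([513,-80.7,44],10.4)
for sx,sy in [(28,28),(-28,28)]:
    a=np.radians(10.4);q=[513.5+sx*np.cos(a)-sy*np.sin(a),-79.2+sx*np.sin(a)+sy*np.cos(a),99.5];print(sx,sy,proj(c,q)*1.5)
crop("side",180,100,330,280,3.3,"s13.png")
E
```

```text
shift [ 0.3  0.  39.3] rot [-0.   0.   0.1] t 25.95 pos [513.  -81.   83.3] F [-0.5  0.4 -1.8] w 60.7 q [-0.06  0.57  0.25  1.93 -0.22  0.66  0.52]
28 28 [467.27779014 281.71523909]
-28 28 [309.29256778 281.42530661]
```

View pics/w21.png

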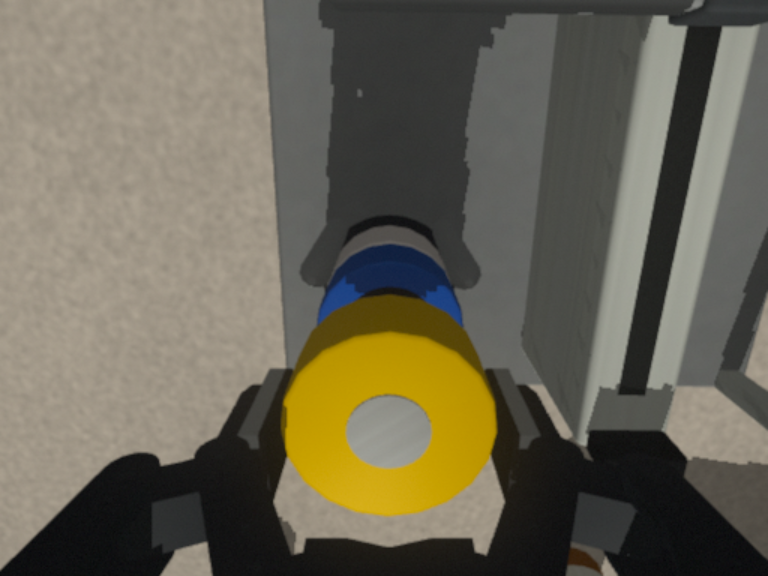

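View pics/s13.png

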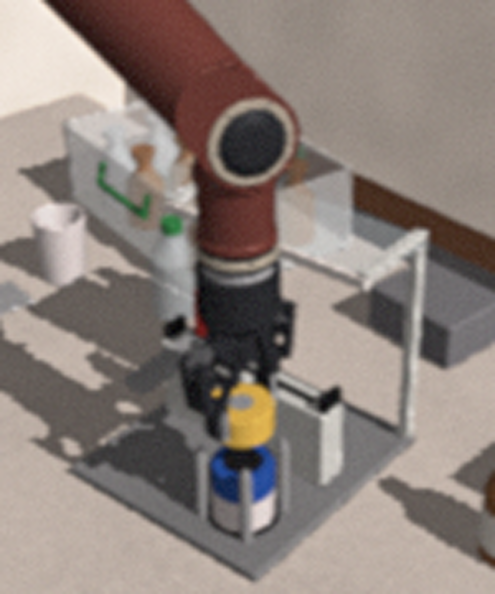

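Aligned with the post tops at about (313,280) and (467,282); lowering.

Emit:
play_rows --increments '[[[50, 0.2, 0, 5, 0, 0, 0], [50, 0.2, 0, 10, 0, 0, 0], [50, 0.2, 0, 15, 0, 0, 0], [50, 0.2, 0, 20, 0, 0, 0], [50, 0.2, 0, 25, 0, 0, 0], [50, 0.2, 0, 30, 0, 0, 0], [50, 0.2, 0, 34, 0, 0, 0], [50, 0.2, 0, 36, 0, 0, 0]]]'

```text
time: 26.8
eef_pos: [512.7, -80.6, 46.9]
tcp_rot: [0.639, 0.769, -0.0, -0.0]
wrist_force: [-0.4, -0.2, -2.7]
gripper_width: 60.5
```

Emit:
play_rows --increments '[[[50, 0, 0, 0.5, 0, 0, 0], [50, 0, 0, 1, 0, 0, 0], [50, 0, 0, 1.5, 0, 0, 0], [50, 0, 0, 2, 0, 0, 0], [50, 0, 0, 2.5, 0, 0, 0], [50, 0, 0, 2.5, 0, 0, 0], [50, 0, 0, 2.5, 0, 0, 0], [50, 0, 0, 2.5, 0, 0, 0]]]'

```text
time: 27.6
eef_pos: [513.0, -80.6, 44.9]
tcp_rot: [0.639, 0.769, -0.0, -0.0]
wrist_force: [-0.2, 0.1, -2.5]
gripper_width: 60.5
```

Emit:
play_rows --increments '[[[50, 0, 0, 0.5, 0, 0, 0], [50, 0, 0, 1, 0, 0, 0], [50, 0, 0, 1.5, 0, 0, 0], [50, 0, 0, 1.7, 0, 0, 0], [50, 0, 0, 1.7, 0, 0, 0], [50, 0, 0, 1.7, 0, 0, 0], [50, 0, 0, 1.7, 0, 0, 0], [50, 0, 0, 1.7, 0, 0, 0]]]'

```text
time: 28.4
eef_pos: [513.0, -80.6, 43.9]
tcp_rot: [0.639, 0.769, 0.0, 0.0]
wrist_force: [-1.1, 0.1, 4.8]
gripper_width: 60.5
```

Contact at the expected height (43.9). Release.

Emit:
play_rows --increments '[[[62, 0, 0, 0, 0, 0, 0], [65, 0, 0, 0, 0, 0, 0], [69, 0, 0, 0, 0, 0, 0], [73, 0, 0, 0, 0, 0, 0], [76, 0, 0, 0, 0, 0, 0], [76, 0, 0, 0, 0, 0, 0], [76, 0, 0, 0, 0, 0, 0], [76, 0, 0, 0, 0, 0, 0]]]'

```text
time: 29.2
eef_pos: [513.0, -80.6, 43.2]
tcp_rot: [0.639, 0.769, -0.0, 0.0]
wrist_force: [0.8, 0.2, 0.5]
gripper_width: 75.8
```

```bash
python3 - <<'E'
from h import *
plan()
c=wrist();cv2.imwrite("pics/w22.png",cv2.resize(c["img"],None,fx=1.5,fy=1.5))
E
```

```text
shift [0. 0. 0.] rot [0. 0. 0.] t 29.2 pos [513.  -80.6  43.2] F [0.8 0.2 0.5] w 75.8 q [-0.04  0.64  0.23  1.96 -0.25  0.57  0.54]
```

View pics/w22.png

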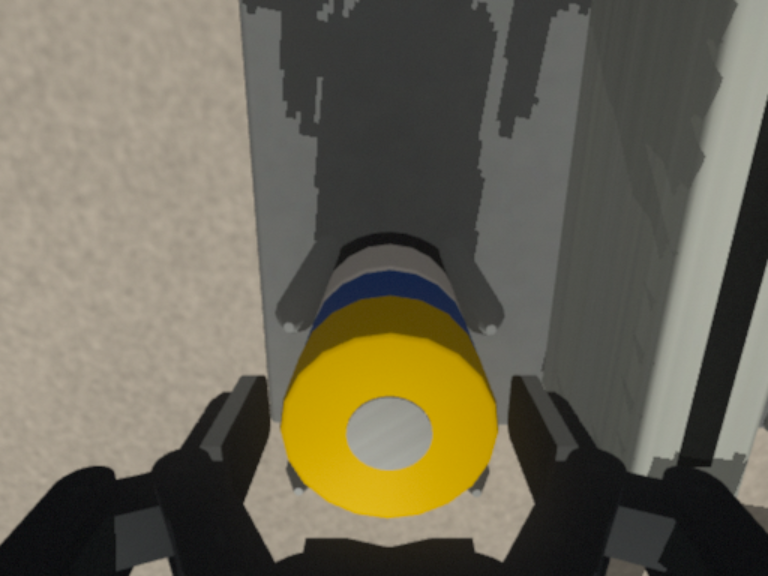

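Emit:
play_rows --increments '[[[80, 0, 0, -5, 0, 0, 0], [80, 0, 0, -20, 0, 0, 0], [80, 0, 0, -45, 0, 0, 0], [80, 0, 0, -75, 0, 0, 0], [82, 0, -5, -105, 0, 0, 0], [85, 0, -25, -125, 0, 0, 0], [85, 0, -50, -140, 0, 0, 0], [85, 0, -70, -140, 0, 0, 0]]]'

```text
time: 30.05
eef_pos: [444.4, -94.2, 185.6]
tcp_rot: [0.639, 0.769, 0.001, 0.002]
wrist_force: [0.7, -0.3, -0.1]
gripper_width: 84.7
```

```bash
python3 - <<'E'
from h import *
np.set_printoptions(precision=1,suppress=True)
plan([450,0,200],100.4,30,10.4)
a=cams.capture("top");b=cams.capture("side")
def blob(img,box):
    x0,y0,x1,y1=box;h=cv2.cvtColor(img,cv2.COLOR_BGR2HSV)[y0:y1,x0:x1]
    m=cv2.inRange(h,(0,150,80),(8,255,255));n,l,st,ce=cv2.connectedComponentsWithStats(m)
    k=1+np.argmax(st[1:,4]);return ce[k]+[x0,y0],st[k]
for i in range(1):
    try:
        t=blob(a["img"],(225,180,260,220));s=blob(b["img"],(230,175,260,210));print(t,s,tri(a,t[0],b,s[0]))
        print(atz(a,t[0],181))
    except Exception as e:print(e)
crop("side",180,100,330,280,3.3,"s14.png");crop("top",210,150,320,250,7,"t14.png")
E
```

```text
AttributeError: 'NoneType' object has no attribute 'radians'

The above exception was the direct cause of the following exception:

Traceback (most recent call last):
  File "h.py", line 30, in plan
    l=np.radians(leandir);z=np.cos(np.radians(lean))*z+np.sin(np.radians(lean))*np.array([np.cos(l),np.sin(l),0]);
TypeError: loop of ufunc does not support argument 0 of type NoneType which has no callable radians method
```

```bash
sed -i 's/for k in (0,180):/for k in ((0,) if lean else (0,180)):/' h.py; python3 - <<'E'
from h import *
np.set_printoptions(precision=1,suppress=True)
plan([450,0,200],100.4,30,None,10.4)
plan([450,0,200],-79.6,30,None,10.4)
a=cams.capture("top");b=cams.capture("side")
def blob(img,box):
    x0,y0,x1,y1=box;h=cv2.cvtColor(img,cv2.COLOR_BGR2HSV)[y0:y1,x0:x1]
    m=cv2.inRange(h,(0,150,80),(8,255,255));n,l,st,ce=cv2.connectedComponentsWithStats(m)
    k=1+np.argmax(st[1:,4]);return ce[k]+[x0,y0],st[k]
try:
        t=blob(a["img"],(225,180,260,220));s=blob(b["img"],(230,175,260,210));print(t,s,tri(a,t[0],b,s[0]))
        print(atz(a,t[0],181))
except Exception as e:print(e)
crop("side",180,100,330,280,3.3,"s14.png");crop("top",210,150,320,250,7,"t14.png")
E
```

```text
shift [ 91.5  22.7 -14.5] rot [-23.4 -23.3 -87.7] t 30.05 pos [444.4 -94.2 185.6] F [ 0.7 -0.3 -0.1] w 84.7 q [-0.1  0.3  0.3  2.  -0.1  0.8  0.5]
shift [ 91.5  22.7 -14.5] rot [-23.3  23.4  87.9] t 30.05 pos [444.4 -94.2 185.6] F [ 0.7 -0.3 -0.1] w 84.7 q [-0.1  0.3  0.3  2.  -0.1  0.8  0.5]
(array([241.4, 191.5]), array([14,  7,  6, 10, 47], dtype=int32)) (array([241.2, 194.9]), array([10, 13,  4, 14, 38], dtype=int32)) (array([583.5,  61.1, 145.1]), np.float64(3.2144852991464266))
[580.6  58.3 181. ]
```

View pics/s14.png

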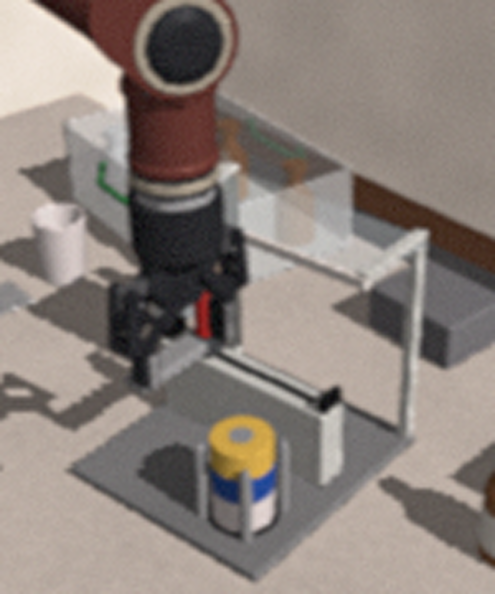

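View pics/t14.png

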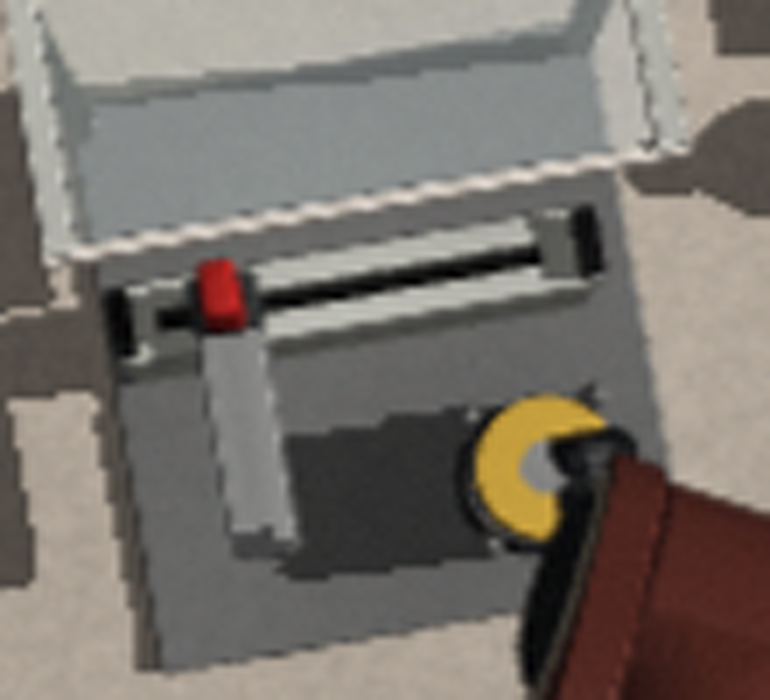

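Emit:
play_rows --increments '[[[85, 10, 3, -2, -2, -2, -7.4], [85, 20, 6, -4, -4, -4, -14.8], [85, 30, 9, -6, -6, -6, -22.2], [85, 40, 11, -8, -8, -8, -29.6], [85, 50, 13, -9, -10, -10, -37], [85, 60, 15, -10, -12, -12, -44.4], [85, 70, 18, -12, -14, -14, -51.8], [85, 80, 20, -14, -16, -16, -60]]]'

```text
time: 31.05
eef_pos: [450.4, -9.5, 197.3]
tcp_rot: [0.157, 0.97, 0.017, 0.187]
wrist_force: [0.1, -0.4, -0.3]
gripper_width: 84.8
```

```bash
python3 - <<'E'
from h import *
plan([450,0,200],100.4,30,None,10.4)
E
```

```text
shift [ 2.4  9.1 -2.9] rot [ -7.3  -7.5 -27.3] t 31.05 pos [450.4  -9.5 197.3] F [ 0.1 -0.4 -0.3] w 84.8 q [-0.14  0.15  0.08  2.29  0.1   0.33  1.1 ]
```

```bash
python3 - <<'E'
from h import *
plan([557.5,54.5,198],100.4,30,None,10.4)
E
```

```text
shift [-74.7  92.7  37.3] rot [ -7.3  -7.5 -27.3] t 31.05 pos [450.4  -9.5 197.3] F [ 0.1 -0.4 -0.3] w 84.8 q [-0.14  0.15  0.08  2.29  0.1   0.33  1.1 ]
```

Emit:
play_rows --increments '[[[85, -12, 15, 6, -1.2, -1.2, -4.5], [85, -24, 30, 12, -2.4, -2.5, -9], [85, -36, 45, 18, -3.6, -3.7, -13.5], [85, -48, 60, 24, -4.8, -5, -18], [85, -60, 75, 30, -6, -6.2, -22.5], [85, -70, 87, 35, -7, -7.2, -26], [85, -74.7, 92.7, 37.3, -7.3, -7.5, -27.3], [85, -74.7, 92.7, 37.3, -7.3, -7.5, -27.3]]]'

```text
time: 31.85
eef_pos: [557.8, 52.6, 197.4]
tcp_rot: [-0.084, 0.962, 0.024, 0.257]
wrist_force: [-0.3, -0.5, 0.1]
gripper_width: 84.9
```

```bash
python3 - <<'E'
from h import *
plan([557.5,54.5,198],100.4,30,None,10.4)
c=wrist();cv2.imwrite("pics/w23.png",cv2.resize(c["img"],None,fx=1.5,fy=1.5))
crop("side",180,80,330,260,3.3,"s15.png")
for p in [(581.9,59,181),(581.9,59,152)]:print(proj(c,p)*1.5)
E
```

```text
shift [-0.3  1.9 -0.5] rot [-0.1 -0.1 -0.4] t 31.85 pos [557.8  52.6 197.4] F [-0.3 -0.5  0.1] w 84.9 q [ 0.02  0.29 -0.16  2.17  0.13  0.16  1.49]
[392.84183138 339.17104291]
[392.33552858 291.91629264]
```

View pics/w23.png

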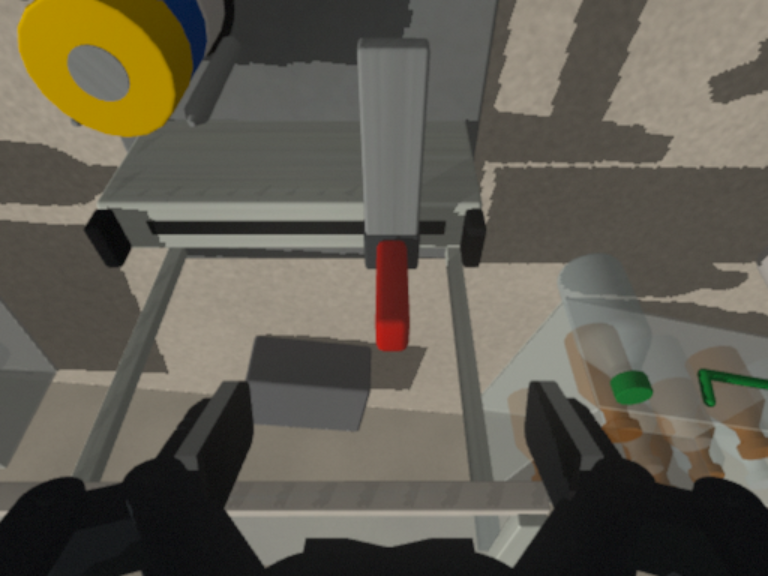

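View pics/s15.png

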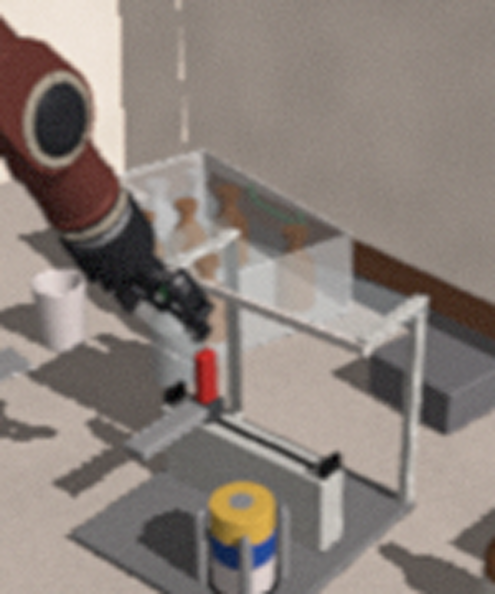

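Emit:
play_rows --increments '[[[60, 0, 1, 5, 0, 0, 0], [50, 0, 2, 15, 0, 0, 0], [50, 0, 2, 27, 0, 0, 0], [50, 0, 2, 39, 0, 0, 0], [50, 0, 2, 50, 0, 0, 0], [50, 0, 2, 57, 0, 0, 0], [50, 0, 2, 60, 0, 0, 0], [50, 0, 2, 60, 0, 0, 0]]]'

```text
time: 32.75
eef_pos: [585.9, 59.4, 145.1]
tcp_rot: [-0.084, 0.963, 0.023, 0.257]
wrist_force: [-0.3, 0.1, -0.1]
gripper_width: 50.0
```

```bash
python3 - <<'E'
from h import *
plan([606.6,63.5,111.7],100.4,30,None,10.4)
c=wrist();cv2.imwrite("pics/w24.png",cv2.resize(c["img"],None,fx=1.5,fy=1.5))
crop("side",180,80,330,260,3.3,"s16.png")
E
```

```text
shift [-1.7  0.4 39.5] rot [-0.1 -0.1 -0.4] t 32.75 pos [585.9  59.4 145.1] F [-0.3  0.1 -0.1] w 50.0 q [-0.07  0.42 -0.08  2.17  0.16  0.04  1.46]
```

View pics/w24.png

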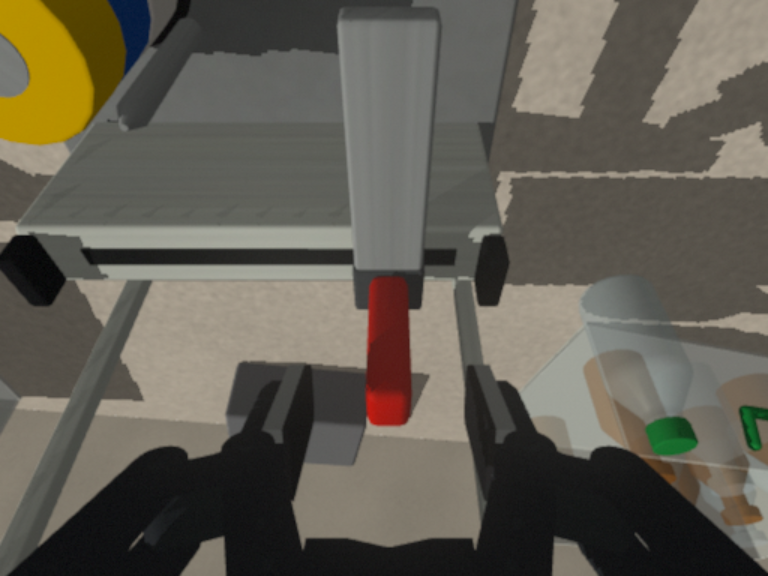

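View pics/s16.png

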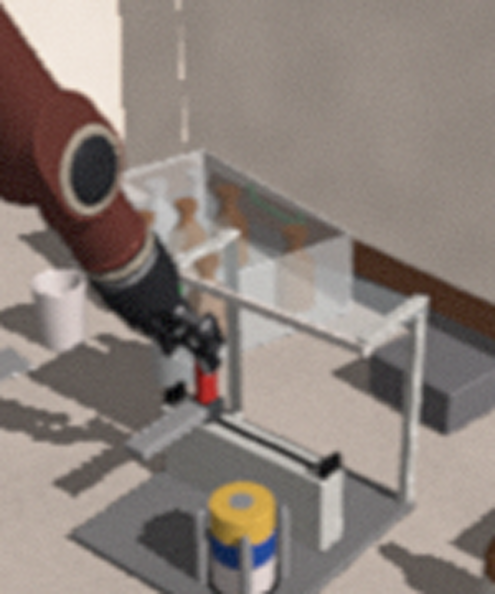

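```bash
python3 - <<'E'
from h import *
plan([601.4,62.2,118],100.4,27,None,10.4)
E
```

```text
shift [ 0.3  0.1 32. ] rot [-0.1  2.9 -0.4] t 32.85 pos [585.9  59.3 145.9] F [ 0.5 -0.3  0.6] w 49.9 q [-0.07  0.42 -0.08  2.17  0.16  0.04  1.46]
```

Emit:
play_rows --increments '[[[50, 0, 0, 0, 0, 1.5, 0], [50, 0, 0, 3, 0, 3, 0], [50, 0, 0, 8, 0, 3, 0], [50, 0, 0, 14, 0, 3, 0], [50, 0, 0, 20, 0, 3, 0], [50, 0, 0, 26, 0, 3, 0], [50, 0, 0, 30, 0, 3, 0], [50, 0, 0, 32, 0, 3, 0]]]'

```text
time: 33.65
eef_pos: [601.5, 62.3, 117.2]
tcp_rot: [-0.084, 0.969, 0.021, 0.231]
wrist_force: [0.6, 0.3, 0.8]
gripper_width: 50.0
```

```bash
python3 - <<'E'
from h import *
plan([601.4,62.2,118],100.4,27,None,10.4)
c=wrist();cv2.imwrite("pics/w25.png",cv2.resize(c["img"],None,fx=1.5,fy=1.5))
crop("side",205,120,285,210,6.6,"s17.png")
E
```

```text
shift [-0.3 -0.  -0.7] rot [-0.1 -0.1 -0.4] t 33.65 pos [601.5  62.3 117.2] F [0.6 0.3 0.8] w 50.0 q [-0.07  0.49 -0.07  2.11  0.16  0.08  1.46]
```

View pics/w25.png

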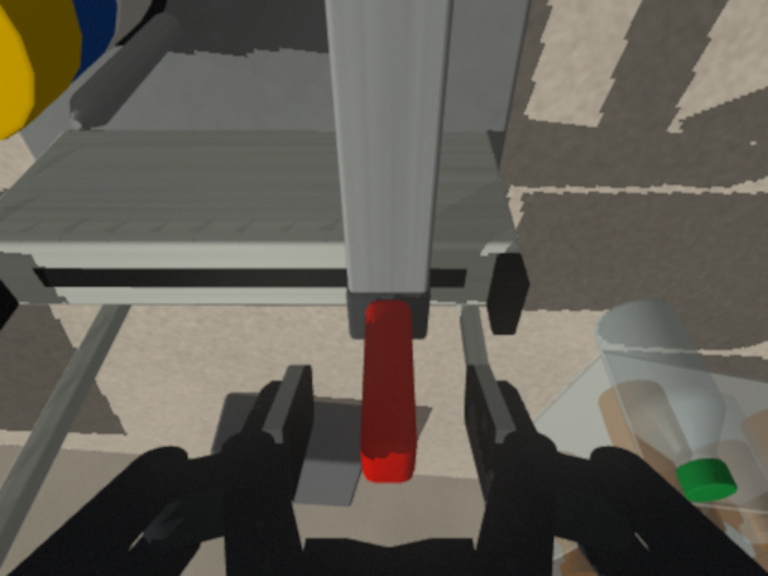

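View pics/s17.png

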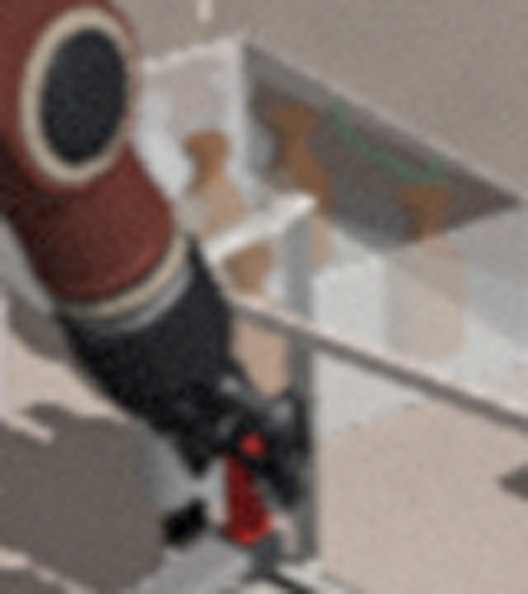

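Emit:
play_rows --increments '[[[40, 0, 0, 0, 0, 0, 0], [30, 0, 0, 0, 0, 0, 0], [22, 0, 0, 0, 0, 0, 0], [10, 0, 0, 0, 0, 0, 0], [5, 0, 0, 0, 0, 0, 0], [5, 0, 0, 0, 0, 0, 0], [5, 0, 0, 0, 0, 0, 0], [5, 0, 0, 0, 0, 0, 0]]]' --squeeze 40

```text
time: 34.55
eef_pos: [601.7, 62.1, 118.3]
tcp_rot: [-0.084, 0.969, 0.021, 0.232]
wrist_force: [-2.8, -1.4, 5.9]
gripper_width: 15.8
```

```bash
python3 - <<'E'
from h import *
s=bot.sense();p=s["eef_pos"]
plan([p[0]+.1805*129,p[1]-.9836*129,p[2]],100.4,27,None,10.4)
c=wrist();cv2.imwrite("pics/w26.png",cv2.resize(c["img"],None,fx=1.5,fy=1.5))
E
```

```text
shift [  -1.  -129.     0.2] rot [-0.1 -0.  -0.4] t 34.55 pos [601.7  62.1 118.3] F [-2.8 -1.4  5.9] w 15.8 q [-0.07  0.49 -0.07  2.11  0.16  0.08  1.46]
```

View pics/w26.png

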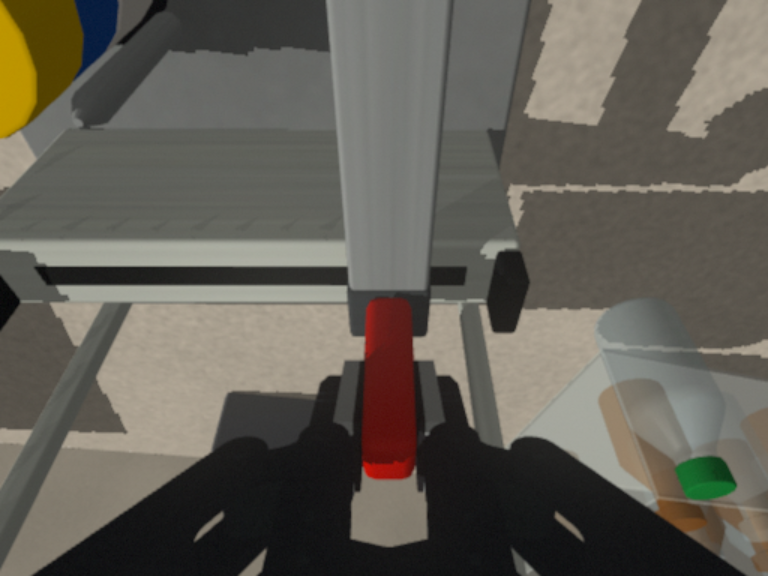

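Emit:
play_rows --increments '[[[5, 0, -4, 0, 0, 0, 0], [5, 0, -12, 0, 0, 0, 0], [5, -0.2, -23, 0, 0, 0, 0], [5, -0.3, -35, 0, 0, 0, 0], [5, -0.4, -47, 0, 0, 0, 0], [5, -0.5, -59, 0, 0, 0, 0], [5, -0.5, -70, 0, 0, 0, 0], [5, -0.6, -80, 0, 0, 0, 0]]]'

```text
time: 35.4
eef_pos: [615.0, -15.2, 118.3]
tcp_rot: [-0.085, 0.969, 0.022, 0.231]
wrist_force: [-6.8, 1.9, 6.8]
gripper_width: 15.4
```

```bash
python3 - <<'E'
from h import *
# end goal along line
plan([604.2+.9836*19.8+.0,-62.5+.1805*19.8,118.3],100.4,27,None,10.4)
c=wrist();cv2.imwrite("pics/w27.png",cv2.resize(c["img"],None,fx=1.5,fy=1.5))
E
```

```text
shift [ -0.9 -44.5   0.2] rot [ 0.  -0.1 -0.3] t 35.4 pos [615.  -15.2 118.3] F [-6.8  1.9  6.8] w 15.4 q [ 0.22  0.51 -0.25  2.07  0.21  0.12  1.58]
```

View pics/w27.png

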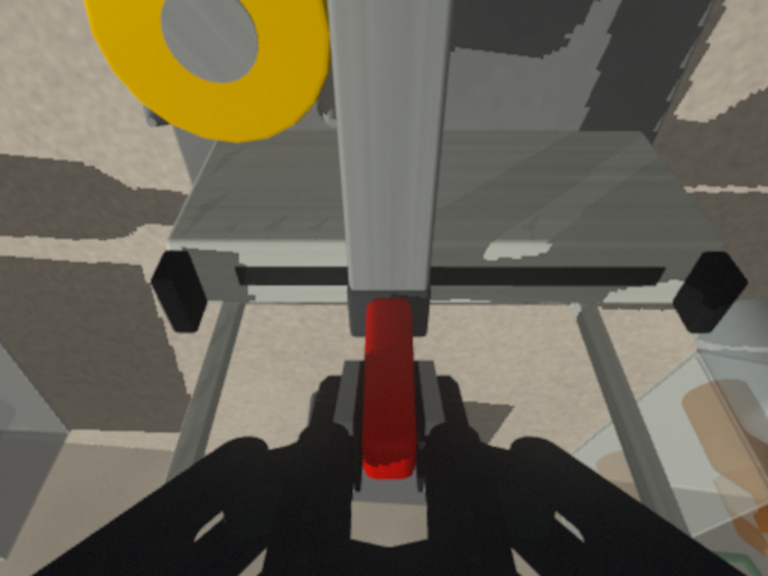

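Emit:
play_rows --increments '[[[5, 0, -6, 0, 0, 0, 0], [5, -0.1, -14, 0, 0, 0, 0], [5, -0.2, -22, 0, 0, 0, 0], [5, -0.3, -29, 0, 0, 0, 0], [5, -0.4, -34, 0, 0, 0, 0], [5, -0.5, -37, 0, 0, 0, 0], [5, -0.5, -39, 0, 0, 0, 0], [5, -0.5, -40, 0, 0, 0, 0]]]'

```text
time: 36.25
eef_pos: [621.8, -55.0, 118.2]
tcp_rot: [-0.085, 0.969, 0.022, 0.231]
wrist_force: [-7.7, 1.3, 9.0]
gripper_width: 15.5
```

```bash
python3 - <<'E'
from h import *
plan([604.2+.9836*19.8+.0,-62.5+.1805*19.8,118.3],100.4,27,None,10.4)
c=wrist();cv2.imwrite("pics/w28.png",cv2.resize(c["img"],None,fx=1.5,fy=1.5))
E
```

```text
shift [-1.1 -4.2  0.5] rot [-0.  -0.2 -0.4] t 36.25 pos [621.8 -55.  118.2] F [-7.7  1.3  9. ] w 15.5 q [ 0.35  0.53 -0.32  2.03  0.23  0.15  1.64]
```

View pics/w28.png

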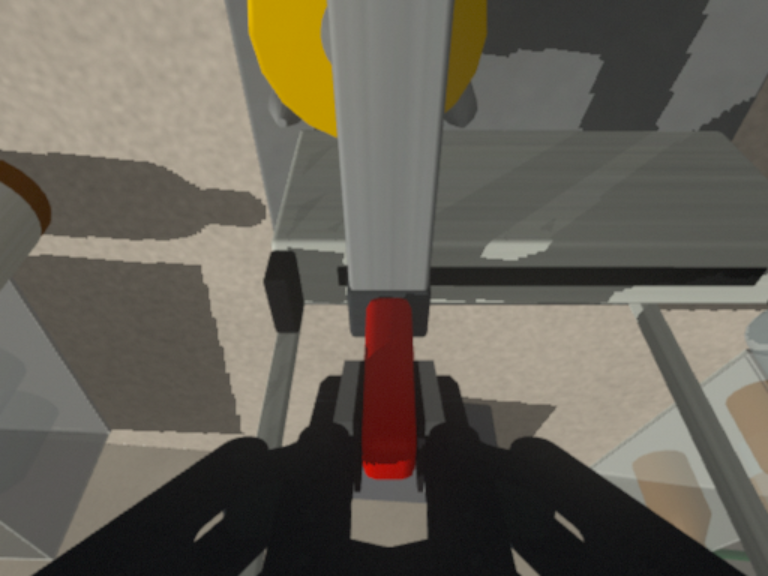

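Emit:
play_rows --increments '[[[5, 0, -1.5, 0, 0, 0, 0], [5, 0, -3, 0, 0, 0, 0], [5, 0, -4, 0, 0, 0, 0], [5, 0, -5, 0, 0, 0, 0], [5, 0, -6, 0, 0, 0, 0], [5, 0, -6, 0, 0, 0, 0], [5, 0, -6, 0, 0, 0, 0], [5, 0, -6, 0, 0, 0, 0]]]'

```text
time: 37.1
eef_pos: [622.7, -60.2, 118.2]
tcp_rot: [-0.085, 0.969, 0.022, 0.231]
wrist_force: [-7.8, 1.8, 8.7]
gripper_width: 15.5
```

Emit:
play_rows --increments '[[[5, 0, -1, 0, 0, 0, 0], [5, 0, -2, 0, 0, 0, 0], [5, 0, -3, 0, 0, 0, 0], [5, 0, -3, 0, 0, 0, 0], [5, 0, -3, 0, 0, 0, 0], [5, 0, -3, 0, 0, 0, 0], [5, 0, -3, 0, 0, 0, 0], [5, 0, -3, 0, 0, 0, 0]]]'

```text
time: 37.9
eef_pos: [622.7, -60.1, 118.2]
tcp_rot: [-0.087, 0.969, 0.023, 0.23]
wrist_force: [-10.4, 5.6, 10.2]
gripper_width: 15.5
```

```bash
python3 - <<'E'
from h import *
plan()
c=wrist();cv2.imwrite("pics/w29.png",cv2.resize(c["img"],None,fx=1.5,fy=1.5))
E
```

```text
shift [0. 0. 0.] rot [0. 0. 0.] t 37.9 pos [622.7 -60.1 118.2] F [-10.4   5.6  10.2] w 15.5 q [ 0.38  0.54 -0.34  2.03  0.23  0.16  1.65]
```

View pics/w29.png

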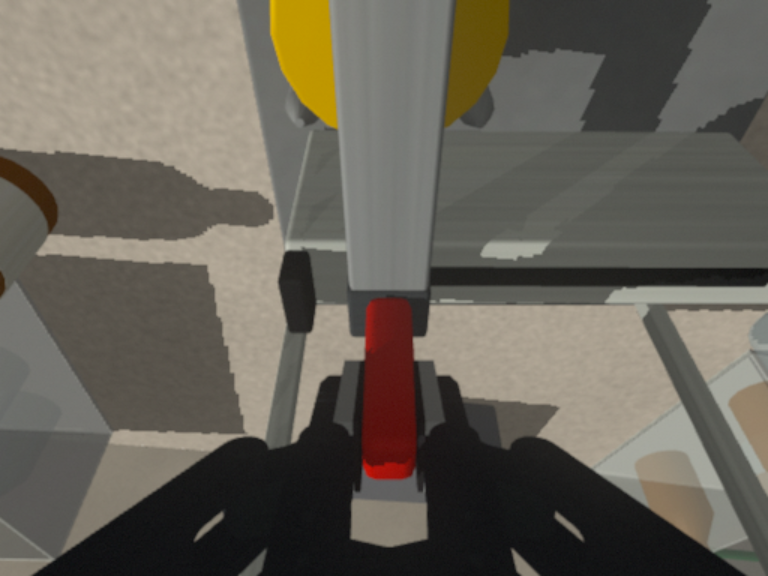

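Emit:
play_rows --increments '[[[20, 0, 1, 0, 0, 0, 0], [26, 0, 2, 0, 0, 0, 0], [32, 0, 2.5, 0, 0, 0, 0], [40, 0, 2.5, 0, 0, 0, 0], [50, 0, 2.5, 0, 0, 0, 0], [50, 0, 2.5, 0, 0, 0, 0], [50, 0, 2.5, 0, 0, 0, 0], [50, 0, 2.5, 0, 0, 0, 0]]]'

```text
time: 38.75
eef_pos: [624.5, -62.3, 118.3]
tcp_rot: [-0.084, 0.969, 0.021, 0.232]
wrist_force: [-0.8, 0.8, -0.3]
gripper_width: 50.1
```

```bash
python3 - <<'E'
from h import *
plan()
c=wrist();cv2.imwrite("pics/w30.png",cv2.resize(c["img"],None,fx=1.5,fy=1.5))
E
```

```text
shift [0. 0. 0.] rot [0. 0. 0.] t 38.75 pos [624.5 -62.3 118.3] F [-0.8  0.8 -0.3] w 50.1 q [ 0.37  0.54 -0.33  2.03  0.23  0.15  1.65]
```

View pics/w30.png

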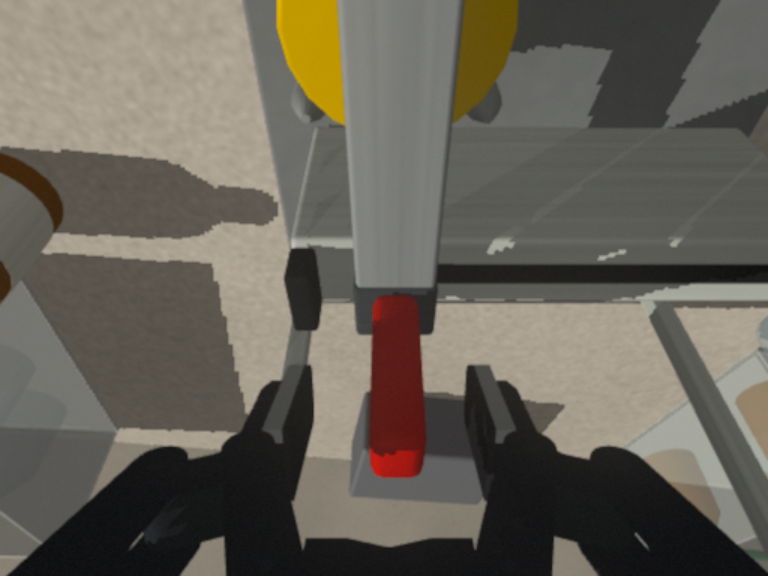

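Emit:
play_rows --increments '[[[50, 0, 0, -6, 0, 0, 0], [50, 0, 0, -18, 0, 0, 0], [50, 0, 0, -34, 0, 0, 0], [50, 0, 0, -52, 0, 0, 0], [50, 0, 0, -70, 0, 0, 0], [50, 0, 0, -86, 0, 0, 0], [50, 0, 0, -97, 0, 0, 0], [50, 0, 0, -100, 0, 0, 0]]]'

```text
time: 39.6
eef_pos: [579.9, -70.7, 209.2]
tcp_rot: [-0.084, 0.969, 0.02, 0.233]
wrist_force: [0.5, 0.3, 0.5]
gripper_width: 49.8
```

```bash
python3 - <<'E'
from h import *
plan()
c=wrist();cv2.imwrite("pics/w31.png",cv2.resize(c["img"],None,fx=1.5,fy=1.5))
crop("side",120,110,420,335,2.66,"s18.png");crop("top",100,100,430,290,2.4,"t18.png")
E
```

```text
shift [0. 0. 0.] rot [0. 0. 0.] t 39.6 pos [579.9 -70.7 209.2] F [0.5 0.3 0.5] w 49.8 q [ 0.57  0.36 -0.53  2.02  0.15  0.35  1.73]
```

View pics/w31.png

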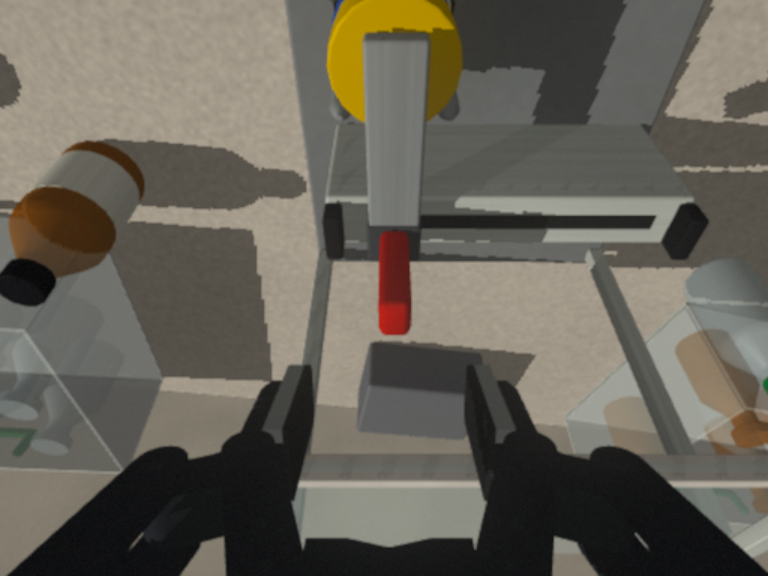

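View pics/s18.png

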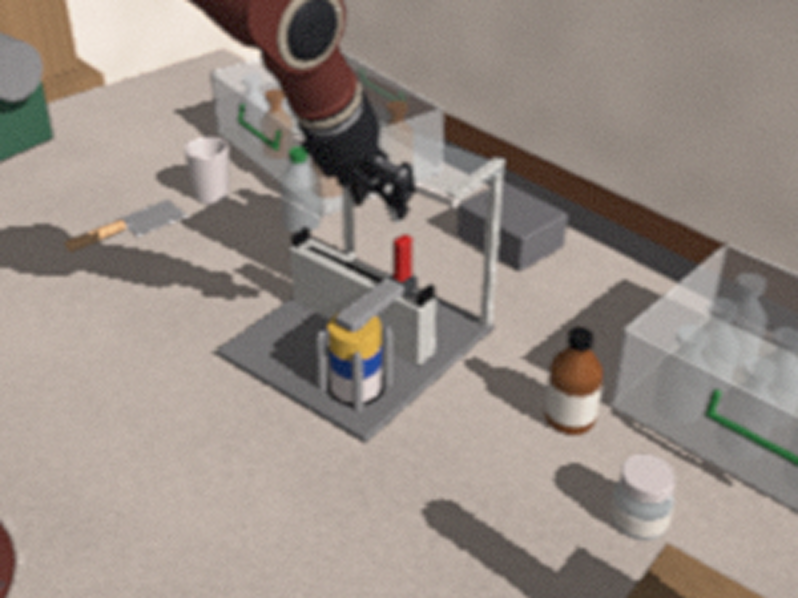

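View pics/t18.png

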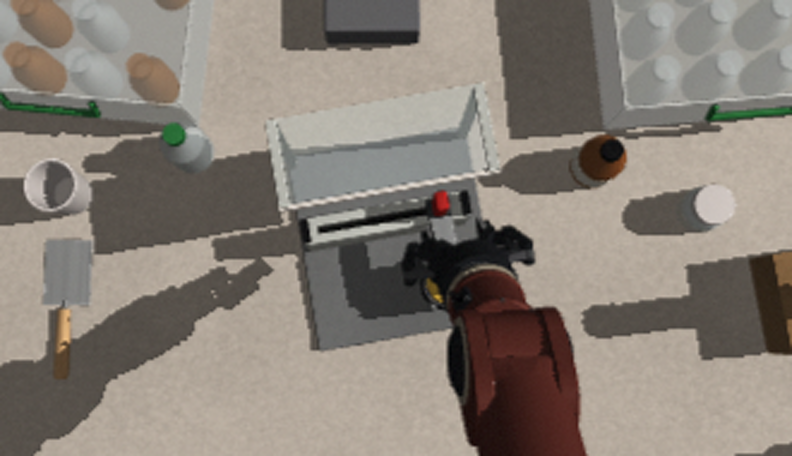

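```bash
python3 - <<'E'
from h import *
np.set_printoptions(precision=1,suppress=True)
c=wrist();x=np.array([.9836,.1805]);y=np.array([-.1805,.9836]);P=np.array([513.7,-79.1])
for n,p,z in [("fin top",(395,331),181),("bar tip",(396,38),124),("bar root",(394,226),124),("stopR",(334,230),120),("stopL",(690,230),120)]:
    w=atz(c,(p[0]/1.5,p[1]/1.5),z);d=w[:2]-P;print(n,w,"pocket",d@x,d@y)
plan()
E
```

```text
fin top [607.4 -62.3 181. ] pocket 95.23662323565233 -0.37778061504862126
bar tip [494.9 -82.1 124. ] pocket -19.05457425483292 0.4508755919472705
bar root [588.5 -65.7 124. ] pocket 76.01839369417485 -0.3080581683163422
stopR [600.1 -97.3 120. ] pocket 81.7132062687324 -33.496341867129615
stopL [566.3  97.2 120. ] pocket 83.56015561706518 163.9402320309194
shift [0. 0. 0.] rot [0. 0. 0.] t 39.8 pos [579.7 -70.3 206.9] F [-0.   0.7 -0.7] w 50.1 q [ 0.6  0.4 -0.5  2.   0.1  0.3  1.7]
```

The grip and bar sit at the pocket's y = 0 to within 0.5 mm. The arm is clear and still, so I am handing in.

```bash
python3 -c "
from workcell import job
print(job.hand_in())"
```

```text
the job is handed in; nothing more can be done
None
```

The filter set is finished and locked, and the job was handed in at about 40 s of the 72 s allowed; no verdict was reported.

- **Stack:** I set the spacer on the filter body, then the top disc on the spacer. Each touched down with a light contact of about 7 N at its expected seated height. The last pictures show both upright between the posts.
- **Lock:** I slid the lock by its red grip until it stopped advancing and the force rose. After release, the wrist camera put the grip and the bar within about 0.5 mm of the pocket's y = 0, with the bar lying centred over the stack.
- **Bystanders:** The bottles, jar, beaker and spatula look to be in their starting places. I compared them by eye only, without measuring.

**What disagreed:**
- **Fingertips:** They sit about 35 to 47 mm behind the stated TCP. My first close passed above the spacer without touching it, so I corrected the depth from the pictures for the rest of the job.
- **Spacer position:** The top and wrist cameras differed by about 3 mm, and I relied on the wrist camera.
- **Final check:** It read 95 mm in the pocket's x for the grip against the nominal 92 mm, and put the bar tip about 15 mm farther out than the given lengths imply. I took these as camera error, because x plays no part in the lock's travel.

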